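# Erect a transit tray on the vacuum bed and pack the repaired speakers

## Task

Pack the repaired speakers for return: pull the red vacuum knob out to its detent so the tray blank is held, then fold up the tray's three lowered walls by their orange tabs until they stand upright. With the vacuum still on, put every speaker into the tray, each lying flat on the tray's floor with its magnet up, and then push the knob fully home again, leaving the walls standing and the other things on the bench where they are.

Things in the scene. Friction and masses are not known exactly. Their poses are not given: they have to be found in the camera images.
- bed: Fixed aluminium vacuum bed with a brown cardboard tray blank on top: 170 (x) x 190 (y) x 49 mm high. One wall (+x side, 180 wide, 55 tall, 4 thick) already stands; the other three are hinged along the floor's edges and stick out nearly flat, in free air 47 mm above the table. Origin: centre of the underside; x away from the robot at yaw 0; turned up to 0.15 rad.
- box_floor (a point): Centre of the top of the tray's floor, 49 mm above the table, axes as the bed's. The erected tray is 170 mm (x) by 190 mm (y) inside, with walls 55 mm tall.
- wall_near (a joint): Hinge angle of the near wall, on the bed's -x side, folding up toward +x: 0 = flat (pointing outward, level), 1.57 = upright, stop at 1.60. The crease is stiff (0.12 N m): the wall stays at whatever angle it is left, also partly raised. It starts anywhere from 0 to 0.35 rad.
- tab_near (a point): Grip point in the middle of this wall's orange tab, 83 mm from the hinge line; turns with the wall, x toward the hinge. The wall is a flat panel 180 mm wide, 4 thick, reaching 55 mm from its hinge; from the middle of its free edge the tab, 34 wide, 4 thick, reaches on in the same plane to 95 mm. Pinch its sides (fingers closing along the hinge line); it can pivot in the fingers.
- hinge_near (a point): Middle of the hinge line of the near wall, 47 mm above the table; turns with the wall. Its y axis lies along the hinge line.
- wall_left (a joint): Hinge angle of the left wall, on the bed's +y side, folding up toward -y: 0 = flat (pointing outward, level), 1.57 = upright, stop at 1.60. The crease is stiff (0.12 N m): the wall stays at whatever angle it is left, also partly raised. It starts anywhere from 0 to 0.35 rad.
- tab_left (a point): Grip point in the middle of this wall's orange tab, 83 mm from the hinge line; turns with the wall, x toward the hinge. The wall is a flat panel 160 mm wide, 4 thick, reaching 55 mm from its hinge; from the middle of its free edge the tab, 34 wide, 4 thick, reaches on in the same plane to 95 mm. Pinch its sides (fingers closing along the hinge line); it can pivot in the fingers.
- hinge_left (a point): Middle of the hinge line of the left wall, 47 mm above the table; turns with the wall. Its y axis lies along the hinge line.
- wall_right (a joint): Hinge angle of the right wall, on the bed's -y side, folding up toward +y: 0 = flat (pointing outward, level), 1.57 = upright, stop at 1.60. The crease is stiff (0.12 N m): the wall stays at whatever angle it is left, also partly raised. It starts anywhere from 0 to 0.35 rad.
- tab_right (a point): Grip point in the middle of this wall's orange tab, 83 mm from the hinge line; turns with the wall, x toward the hinge. The wall is a flat panel 160 mm wide, 4 thick, reaching 55 mm from its hinge; from the middle of its free edge the tab, 34 wide, 4 thick, reaches on in the same plane to 95 mm. Pinch its sides (fingers closing along the hinge line); it can pivot in the fingers.
- hinge_right (a point): Middle of the hinge line of the right wall, 47 mm above the table; turns with the wall. Its y axis lies along the hinge line.
- console: Fixed blue vacuum console, 90 (x) x 110 (y) x 85 mm high. The knob sticks out of its front face, which looks along the console's own -x axis. Origin: centre of the underside.
- knob (a joint): Travel of the red pull knob: 0 = pushed fully home, 0.030 = pulled out to its detent (and stop). Pulling or pushing takes about 7 N at first; past half travel (0.015) it snaps over and stays at that end.
- knob_grip (a point): Centre of the knob's red cylindrical head, 32 mm diameter and 24 mm long, on a level 12 mm stem at 58 mm above the table. The head's centre stands 38 mm out from the console's front face when home and 68 mm when out. Axes as the console's: pull along -x, push along +x; pinch from above, closing along y.
- speaker1: Loudspeaker driver, 0.22 kg (may vary), lying face down: a dark steel frame disc 74 mm in diameter and 6 mm high, narrowing to a bright steel magnet, 42 mm in diameter, from 22 to 46 mm above its underside. Origin: centre of the underside; z up through the magnet. Starts on the table on the robot's left; two to four speakers are present.
- speaker2: Loudspeaker driver, 0.22 kg (may vary), lying face down: a dark steel frame disc 74 mm in diameter and 6 mm high, narrowing to a bright steel magnet, 42 mm in diameter, from 22 to 46 mm above its underside. Origin: centre of the underside; z up through the magnet. Starts on the table on the robot's left; two to four speakers are present.
- speaker3: Loudspeaker driver, 0.22 kg (may vary), lying face down: a dark steel frame disc 74 mm in diameter and 6 mm high, narrowing to a bright steel magnet, 42 mm in diameter, from 22 to 46 mm above its underside. Origin: centre of the underside; z up through the magnet. Starts on the table on the robot's left; two to four speakers are present.
- speaker4: Loudspeaker driver, 0.22 kg (may vary), lying face down: a dark steel frame disc 74 mm in diameter and 6 mm high, narrowing to a bright steel magnet, 42 mm in diameter, from 22 to 46 mm above its underside. Origin: centre of the underside; z up through the magnet. Starts on the table on the robot's left; two to four speakers are present.
- meter: Orange multimeter lying on its back, 180 x 88 x 36 mm; a bystander, to be left where it is. Origin: on its underside.
- dish: Clear round dish of screws, 80 mm wide, 26 mm high; a bystander, to be left where it is. Origin: on its underside.
- remote: Black remote control, 160 x 45 x 20 mm; a bystander, to be left where it is. Origin: on its underside.
- driver: Screwdriver lying on the bench, 190 mm long; a bystander, to be left where it is. Origin: on its underside.
- solder: Blue reel standing on its flat end, 64 mm wide, 46 mm high; a bystander, to be left where it is. Origin: on its underside.

How it is judged:
On the way, in this order (a step that is already met when the one before it is completed fails the run):
1. the vacuum knob is pulled out to its detent (value of joint knob above 0.025 m), for 0.2 s.
2. all three walls stand upright, the knob still out (value of joint each of wall_near, wall_left, wall_right above 1.35 rad and value of joint knob above 0.025 m), for 0.2 s.
3. every speaker lies flat in the standing tray, the knob still out (all of step 2 and x of speaker1 in the frame of box_floor between -0.058 and 0.058 m and y of speaker1 in the frame of box_floor between -0.068 and 0.068 m and z of speaker1 in the frame of box_floor between -0.008 and 0.01 m and angle between each of speaker1, speaker2, speaker3, speaker4's own z axis and vertical below 0.15 rad and linear speed of each of speaker1, speaker2, speaker3, speaker4 below 0.03 m/s and x of speaker2 in the frame of box_floor between -0.058 and 0.058 m and y of speaker2 in the frame of box_floor between -0.068 and 0.068 m and z of speaker2 in the frame of box_floor between -0.008 and 0.01 m and x of speaker3 in the frame of box_floor between -0.058 and 0.058 m and y of speaker3 in the frame of box_floor between -0.068 and 0.068 m and z of speaker3 in the frame of box_floor between -0.008 and 0.01 m and x of speaker4 in the frame of box_floor between -0.058 and 0.058 m and y of speaker4 in the frame of box_floor between -0.068 and 0.068 m and z of speaker4 in the frame of box_floor between -0.008 and 0.01 m), for 0.2 s.
4. the knob is pushed fully home (value of joint knob below 0.005 m), for 0.2 s.
At the end, for the whole second after the job is handed in: The knob is home (within 5 mm), the three walls stand within about 12 degrees of upright (over 1.35 rad), and every speaker present lies at rest inside the tray, flat on its floor (within 10 mm) with the magnet up (within 0.15 rad) (value of joint each of wall_near, wall_left, wall_right above 1.35 rad and value of joint knob below 0.005 m and x of speaker1 in the frame of box_floor between -0.058 and 0.058 m and y of speaker1 in the frame of box_floor between -0.068 and 0.068 m and z of speaker1 in the frame of box_floor between -0.008 and 0.01 m and angle between each of speaker1, speaker2, speaker3, speaker4's own z axis and vertical below 0.15 rad and linear speed of each of speaker1, speaker2, speaker3, speaker4 below 0.03 m/s and x of speaker2 in the frame of box_floor between -0.058 and 0.058 m and y of speaker2 in the frame of box_floor between -0.068 and 0.068 m and z of speaker2 in the frame of box_floor between -0.008 and 0.01 m and x of speaker3 in the frame of box_floor between -0.058 and 0.058 m and y of speaker3 in the frame of box_floor between -0.068 and 0.068 m and z of speaker3 in the frame of box_floor between -0.008 and 0.01 m and x of speaker4 in the frame of box_floor between -0.058 and 0.058 m and y of speaker4 in the frame of box_floor between -0.068 and 0.068 m and z of speaker4 in the frame of box_floor between -0.008 and 0.01 m); the robot touches nothing.
It fails at once if a bystander is moved more than 50 mm (distance of any of meter, dish, remote, driver, solder from where it was at the start of the episode above 0.05 m).
Of speaker1, speaker2, speaker3, speaker4 only 2 to 4 are there at a start; the rules pass over those that are not, and their reading is None.
At some moment in a run one of speaker1, speaker2, speaker3, speaker4 may be knocked a few centimetres aside while the robot is not near it.
Once in a run the grip may slacken for a moment while it holds something.
It also fails if it takes over 210 s, if anything falls off the work surface, if the arm or the gripper's body presses on something with over 40 N, if the wrist force passes 120 N, or if a joint passes its speed limit or range.

## Robot

A 6-joint arm with a two-finger parallel gripper is mounted at the origin on the work surface. World frame = base frame: x ahead of the robot, y to its left, z up, the work surface at z = 0. Lengths are in m, angles in rad, forces in N, time in s.
With the tool pointing down it reaches from about 0.4 to 0.825 m from the base axis. Payload 7 kg.
Tool frame: the origin (TCP) lies at the very end of the fingers, on their centre line; the grasp point (between the pads) lies 19 mm behind it; z points along the fingers, y is the line along which they close (so a half turn about z gives the same grasp; the last joint's range is limited). The gripper opens to 85 mm and grips with 20 to 120 N. Pads are 22 mm wide; open, the fingers measure 114 mm over their backs; the gripper's body (76 mm by 85 mm) begins 54 mm behind the grasp point. The pads swing forward as they close: fully open they stand 13 mm farther back than shut.
Start: joints at [-1.047, 0.359, 0.012, 0, -1.224, -0.288], TCP at [0.158, -0.656, 0.231] pointing down, gripper open.
Joint ranges: [-3.07, 3.07], [-1.43, 2.12], [-1.02, 1.25], [-3.03, 1.67], [-3.05, -0], [-3.03, 3.03]. Speed limits (rad/s): [2.39, 2.39, 3.01, 3.14, 3.14, 3.14].

## Interface

Orientations are given as a unit quaternion [w, x, y, z].
In Python, from station import sensors, grab_frame, camera_model, ticket gives the robot as it stands.
- The arm moves only by the shell command python3 -m inch 'ROWS' [OPENING] [FORCE]. ROWS is rows parted by semicolons, their numbers by spaces, 1 to 5 of them, each of 6 numbers: dx, dy, dz in m, then a rotation vector rx, ry, rz in rad; each row is the pose to reach, as a shift and turn from the pose commanded when the command began, along the tool's axes at that moment; what a row does not reach only later rows make up. A row lasts 1/12 s, in which the tool goes at most 0.0417 m and 0.125 rad, less where a joint would pass 70% of its speed; a pose out of reach is approached as far as the arm can. OPENING is the opening from 0.0 (shut) to 1.0 (fully open), set as the command begins (- or left out keeps the last). The fingers move at their own pace and stop on an object; FORCE is the grip in N (left out, the last holds). Time passes only in rows, so rows that do not move let the fingers close. It prints the time, the measured TCP pose, the force, the opening and the grip force at its end.
- sensors.state(): the state, without advancing time (a new reading comes with each control period).
- grab_frame(name): name is "scene" or "top" or "wrist"; returns the picture (400x640x3 uint8, red, green, blue); there is no depth.
- camera_model(name): a dict with "mtx" (3x3 intrinsics, pixels), "k1" (the pictures are not rectified: a ray, as slopes to the right and down, at radius r is drawn at 1 + k1 r^2 times it, then the intrinsics apply), "rvec" (rotation vector, rad) and "tvec" (3), from world to camera coordinates, as OpenCV has them; the wrist camera has in their place "hand_eye" (4x4, takes a point from camera to tool coordinates, whose origin is the TCP and whose axes are the flange's). Camera axes: x right, y down, z forward; pixel columns grow to the right and rows downward; lengths in m; the calibration is good to about 2 mm. A picture is of the moment at which its call begins: read the wrist's pose just before it. camera_model takes no time and is no camera call.
- ticket.finish_job(): hands the job in; it is judged then, once.
The state is a dict: "t": time; "q": joint angles; "qvel": joint speeds; "effort": joint torques, N m; "eef_pos": TCP position; "tcp_rot": TCP orientation; "ft_force": force on the tool from outside, world axes, zero at the start; "torque": the same for the moment, N m; "finger_gap": opening from 0.0 (shut) to 1.0 (fully open); "finger_force": force on a finger pad.
Only numpy, scipy, OpenCV 4.12 (cv2) and the standard library are available. Lean on these libraries where they do the work, as an engineer would, in place of code of your own. Each camera call takes 0.05 s, during which the arm holds its last target. There are 200 camera calls.

## Working session

There is one attempt and no reset: what is moved stays moved. The work goes in short steps, Python scripts to look and compute and a shell command to move; the robot and the scene stay as the last step left them, time stands still between calls to the robot, and variables do not carry over. Pictures are saved under pics/ and viewed, at most 14 in all, crops included, and the job is handed in when it is done.

```bash
ls; mkdir -p pics; python3 - <<'E'
from station import sensors, grab_frame, camera_model
import cv2,numpy as np
s=sensors.state();print({k:np.round(v,3).tolist() for k,v in s.items()})
for n in("scene","top","wrist"):
    cv2.imwrite(f"pics/{n}0.png",grab_frame(n)[:,:,::-1]);print(n,camera_model(n))
E
```

```text
pics
{'t': 0.0, 'q': [-1.047, 0.359, 0.011, -0.0, -1.224, -0.288], 'qvel': [-0.0, -0.0, 0.002, 0.001, -0.001, 0.001], 'effort': [0.0, -58.332, 29.343, 6.937, -0.006, 0.0], 'eef_pos': [0.158, -0.656, 0.23], 'tcp_rot': [-0.0, -0.118, 0.993, 0.001], 'ft_force': [-0.273, -0.142, -0.022], 'torque': [-0.013, 0.012, -0.021], 'finger_force': 0.0, 'finger_gap': 1.0}
scene {'mtx': array([[430.04505967,   0.        , 314.29910014],
       [  0.        , 430.04505967, 205.35341667],
       [  0.        ,   0.        ,   1.        ]]), 'k1': 0.006350177782574916, 'rvec': array([ 1.1420696 ,  2.42293796, -0.93034781]), 'tvec': array([ 0.40175871, -0.27586718,  1.44397464])}
top {'mtx': array([[431.10905065,   0.        , 320.83189623],
       [  0.        , 431.10905065, 198.46981419],
       [  0.        ,   0.        ,   1.        ]]), 'k1': -0.09275115545335866, 'rvec': array([ 2.09539948, -2.13214583,  0.21969965]), 'tvec': array([-0.01160041,  0.58303337,  1.06854122])}
wrist {'mtx': array([[279.10256982,   0.        , 317.03620352],
       [  0.        , 279.10256982, 201.12121804],
       [  0.        ,   0.        ,   1.        ]]), 'k1': -0.02044175198223586, 'hand_eye': array([[-8.91636766e-04, -9.47781394e-01, -3.18919478e-01,
         8.17939658e-02],
       [ 9.99999443e-01, -1.02531250e-03,  2.51272946e-04,
        -1.01269966e-03],
       [-5.65143949e-04, -3.18919076e-01,  9.47781781e-01,
        -1.42577796e-01],
       [ 0.00000000e+00,  0.00000000e+00,  0.00000000e+00,
         1.00000000e+00]])}
```

View pics/scene0.png

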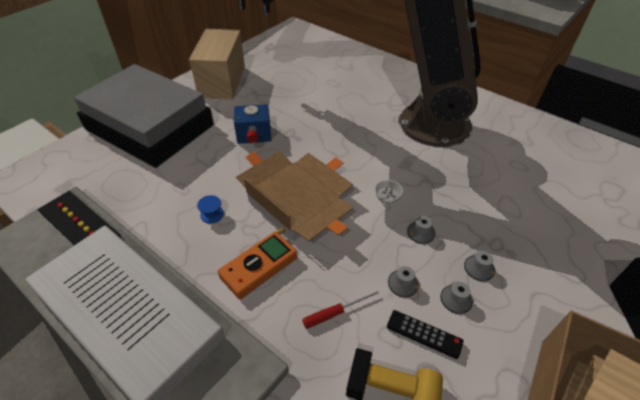

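View pics/top0.png

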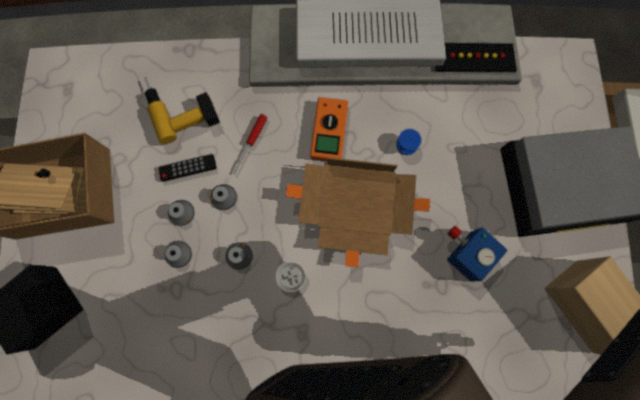

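Scene: tray with orange tabs at top-view (295,191), (422,204), (352,258); red knob (455,232) on the blue console (478,255); four speakers at (223,195), (179,211), (177,253), (239,255); dish at (290,277) near the tray. Now helpers and a two-view measurement.

```bash
cat > h.py <<'E'
import numpy as np,cv2
from scipy.spatial.transform import Rotation as R
from station import sensors,grab_frame,camera_model
def cam(n,s=None):
    m=camera_model(n)
    if n=="wrist":
        s=s or sensors.state();T=np.eye(4);w,x,y,z=s["tcp_rot"]
        T[:3,:3]=R.from_quat([x,y,z,w]).as_matrix();T[:3,3]=s["eef_pos"]
        C=T@m["hand_eye"]; return m,C[:3,:3],C[:3,3]
    Rc=cv2.Rodrigues(m["rvec"])[0].T; return m,Rc,-Rc@m["tvec"]
def ray(c,px):
    m,Rc,o=c
    p=cv2.undistortPoints(np.array([[px]],float),m["mtx"],np.array([m["k1"],0,0,0.]))[0,0]
    d=Rc@[p[0],p[1],1]; return o,d/np.linalg.norm(d)
def onz(c,px,z):
    o,d=ray(c,px); return o+d*(z-o[2])/d[2]
def tri(rs):
    A=sum(np.eye(3)-np.outer(d,d) for o,d in rs);b=sum((np.eye(3)-np.outer(d,d))@o for o,d in rs)
    p=np.linalg.solve(A,b);return p,max(np.linalg.norm(np.cross(p-o,d)) for o,d in rs)
def proj(c,P):
    m,Rc,o=c;q=Rc.T@(np.asarray(P)-o);x=q[:2]/q[2];x=x*(1+m["k1"]*(x@x))
    return m["mtx"][:2,:2]@x+m["mtx"][:2,2]
def hsv(im):return cv2.cvtColor(im,cv2.COLOR_RGB2HSV)
ORANGE=((6,140,120),(18,255,255))
def mask(im,kind):
    h=hsv(im)
    if kind=="orange":return cv2.inRange(h,(5,170,110),(17,255,255))
    if kind=="red":return cv2.inRange(h,(0,150,70),(4,255,255))|cv2.inRange(h,(172,150,70),(180,255,255))
    if kind=="blue":return cv2.inRange(h,(100,130,40),(125,255,255))
    if kind=="brown":return cv2.inRange(h,(8,60,40),(20,165,220))
def blobs(m,amin=20):
    n,l,st,c=cv2.connectedComponentsWithStats(m)
    return [(np.round(c[i],1).tolist(),int(st[i,4]),st[i,:4].tolist()) for i in range(1,n) if st[i,4]>=amin]
def go(p,yaw,tilt=None):
    """shift/turn in tool axes from measured pose; yaw = world direction angle of tool y (finger closing) , tool down"""
    s=sensors.state();w,x,y,z=s["tcp_rot"];Rt=R.from_quat([x,y,z,w])
    best=None
    for k in(0,np.pi):
        a=yaw+k;yv=np.array([np.cos(a),np.sin(a),0]);zv=np.array([0,0,-1.])
        if tilt is not None: zv=np.asarray(tilt,float);zv/=np.linalg.norm(zv);yv-=zv*(yv@zv);yv/=np.linalg.norm(yv)
        G=np.stack([np.cross(yv,zv),yv,zv],1);r=(Rt.inv()*R.from_matrix(G)).as_rotvec()
        if best is None or np.linalg.norm(r)<np.linalg.norm(best):best=r
    d=Rt.inv().apply(np.asarray(p)-s["eef_pos"])
    print("shift",np.round(d,4),"turn",np.round(best,3),"rows>=",int(np.ceil(max(np.linalg.norm(d)/.0417,np.linalg.norm(best)/.125))))
E
python3 - <<'E'
from h import *
for n in("scene","top"):
    im=cv2.imread(f"pics/{n}0.png")[:,:,::-1].copy()
    for k in("orange","red","blue"):print(n,k,blobs(mask(im,k)))
    g=cv2.cvtColor(im,cv2.COLOR_RGB2GRAY)
    cv2.imwrite(f"pics/{n}_z.png",cv2.resize(im[140:320,130:520] if n=="top" else im[90:330,220:520],None,fx=2,fy=2,interpolation=cv2.INTER_CUBIC)[:,:,::-1])
E
```

```text
scene orange [([254.0, 158.6], 102, [247, 153, 15, 12]), ([334.4, 163.8], 90, [328, 159, 14, 11]), ([336.9, 226.5], 146, [328, 220, 19, 14]), ([250.0, 267.1], 1288, [219, 233, 77, 60])]
scene red [([250.6, 133.5], 51, [247, 130, 9, 8]), ([59.5, 204.3], 21, [57, 202, 6, 5]), ([75.0, 218.2], 21, [73, 216, 5, 5]), ([322.2, 315.4], 399, [303, 304, 40, 24]), ([456.1, 340.1], 22, [454, 338, 5, 5])]
scene blue [([252.2, 122.9], 835, [234, 105, 36, 38]), ([210.1, 208.8], 512, [198, 196, 25, 27])]
top orange [([329.6, 123.5], 1093, [311, 98, 37, 61]), ([294.4, 190.8], 184, [287, 185, 16, 13]), ([421.0, 204.2], 167, [414, 199, 15, 12]), ([351.8, 257.7], 181, [346, 250, 13, 16])]
top red [([256.3, 129.3], 231, [247, 115, 20, 30]), ([455.3, 231.8], 74, [451, 227, 10, 11])]
top blue [([408.2, 141.5], 451, [397, 130, 24, 24]), ([478.5, 252.8], 1135, [455, 228, 51, 52])]
```

View pics/top_z.png

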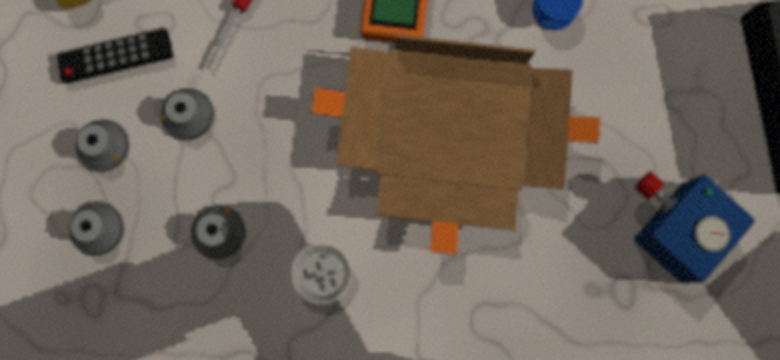

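View pics/scene_z.png

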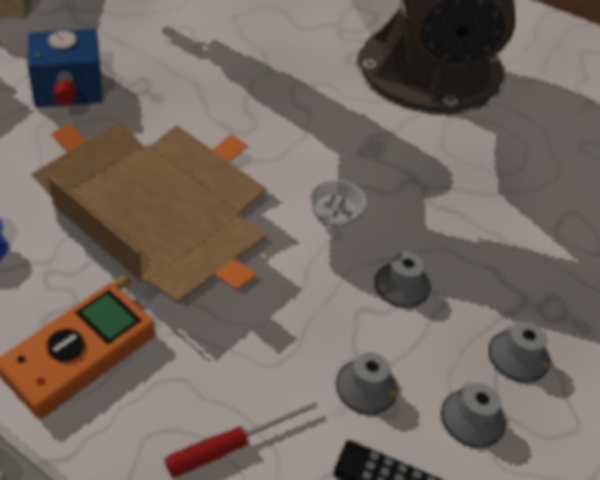

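Crops show magnet holes: top (220.5,193.5), (176,210), (173,253), (236,254.5); scene (406,273), (461,289), (485,257), (424,221.5), in the same order. Tabs and knob come from colour blobs.

```bash
python3 - <<'E'
from h import *
S=cam("scene");T=cam("top")
def t(n,a,b):
    p,e=tri([ray(T,a),ray(S,b)]);print(n,np.round(p,4),"err",round(e,4));return p
sp=[t("sp%d"%i,a,b) for i,(a,b) in enumerate([((220.5,193.5),(406,273)),((176,210),(461,289)),((173,253),(485,257)),((236,254.5),(424,221.5))])]
L=t("L",(294.4,190.8),(336.9,226.5));Rr=t("R",(421,204.2),(254,158.6));N=t("N",(351.8,257.7),(334.4,163.8))
K=t("K",(455.3,231.8),(250.6,133.5))
v=L-Rr;yaw=np.arctan2(-v[0],v[1]);print("yaw",yaw,"span",np.linalg.norm(v[:2]))
ex=np.array([np.cos(yaw),np.sin(yaw)]);ey=np.array([-ex[1],ex[0]])
for n,p in(("L",L),("R",Rr),("N",N)):print(n,"angle",np.arcsin((p[2]-.047)/.075))
def off(p):
    a=np.arcsin(np.clip((p[2]-.047)/.075,0,.4));return .075*np.cos(a)
cs=[L[:2]-ey*(.095+off(L)),Rr[:2]+ey*(.095+off(Rr)),N[:2]+ex*(.085+off(N))]
print("bed centres",np.round(cs,4))
im=cv2.imread("pics/top0.png")[:,:,::-1].copy()
# console axis: knob centre vs console top centre (blue blob hull minAreaRect)
m=mask(im,"blue");m[:200]=0;m[:,:440]=0
c=max(cv2.findContours(m,0,2)[0],key=cv2.contourArea);print("rect",cv2.minAreaRect(c))
for q in [(482,231.3),(506,250.5),(478,281),(449,257.5)]:print("corner",np.round(onz(T,q,.085),4))
E
```

```text
sp0 [0.6028 0.248  0.0467] err 0.0023
sp1 [0.5604 0.3659 0.0467] err 0.0014
sp2 [0.4457 0.3691 0.0476] err 0.0023
sp3 [0.4402 0.2024 0.0467] err 0.0018
L [0.6036 0.0484 0.0612] err 0.0013
R [ 0.5607 -0.2815  0.0685] err 0.0008
N [ 0.4263 -0.0968  0.0612] err 0.0014
K [ 0.4872 -0.3673  0.0695] err 0.0004
yaw -0.12928474796727454 span 0.3327503972348519
L angle 0.19082109459722754
R angle 0.2911388765578752
N angle 0.19050667950881656
bed centres [[ 0.5819 -0.1188]
 [ 0.5822 -0.1161]
 [ 0.5836 -0.1172]]
rect ((479.0620422363281, 252.55517578125), (38.533103942871094, 40.94142150878906), 41.633541107177734)
corner [ 0.4848 -0.4317  0.085 ]
corner [ 0.4342 -0.4902  0.085 ]
corner [ 0.36   -0.4108  0.085 ]
corner [ 0.4205 -0.341   0.085 ]
```

```bash
python3 -c "
from h import *
go([.487,-.367,.20],np.radians(133))"
```

```text
shift [-0.3878  0.204   0.0308] turn [ 0.001  0.    -0.515] rows>= 11
```

```bash
python3 -m inch '-0.3878 0.204 0.0308 0 0 -0.515;-0.3878 0.204 0.0308 0 0 -0.515;-0.3878 0.204 0.0308 0 0 -0.515;-0.3878 0.204 0.0308 0 0 -0.515;-0.3878 0.204 0.0308 0 0 -0.515'
python3 -c "
from h import *
go([.487,-.367,.20],np.radians(133))"
```

```text
t: 0.57
eef_pos: [0.3148, -0.5177, 0.2164]
tcp_rot: [-0.0, -0.37, 0.929, 0.0]
ft_force: [0.4, -0.4, -0.3]
finger_gap: 1.003
finger_force: 0.0
shift [-0.2287 -0.0089  0.0164] turn [0.    0.    0.008] rows>= 6
```

```bash
python3 -m inch '-0.2287 -0.009 0.0164 0 0 0;-0.2287 -0.009 0.0164 0 0 0;-0.2287 -0.009 0.0164 0 0 0;-0.2287 -0.009 0.0164 0 0 0;-0.2287 -0.009 0.0164 0 0 0'
python3 -m inch '-0.02 0 0 0 0 0;-0.02 0 0 0 0 0;-0.02 0 0 0 0 0'
python3 - <<'E'
from h import *
s=sensors.state();im=grab_frame("wrist");cv2.imwrite("pics/w1.png",im[:,:,::-1])
C=cam("wrist",s);go([.487,-.367,.20],np.radians(133))
b=blobs(mask(im,"red"));print(b,blobs(mask(im,"blue"),200))
for x in b: print(onz(C,x[0],.065))
E
```

```text
t: 0.98
eef_pos: [0.4725, -0.3819, 0.2017]
tcp_rot: [0.0, -0.367, 0.93, 0.0]
ft_force: [0.2, -0.1, 0.3]
finger_gap: 1.0
finger_force: 0.0
t: 1.23
eef_pos: [0.4867, -0.3687, 0.2013]
tcp_rot: [-0.0, -0.368, 0.93, 0.0]
ft_force: [-0.6, 0.6, 0.2]
finger_gap: 0.999
finger_force: 0.0
shift [-0.0025  0.0011  0.0015] turn [ 0.001 -0.     0.001] rows>= 1
[([309.4, 85.0], 31, [303, 77, 13, 17]), ([318.5, 188.7], 690, [304, 175, 30, 28]), ([19.4, 380.7], 63, [15, 375, 10, 11])] [([315.8, 98.6], 9018, [250, 47, 128, 107]), ([249.6, 338.8], 1161, [229, 321, 41, 41])]
[ 0.41751727 -0.44429846  0.065     ]
[ 0.48468877 -0.36963824  0.065     ]
[ 0.97504264 -0.48484099  0.065     ]
```

View pics/w1.png

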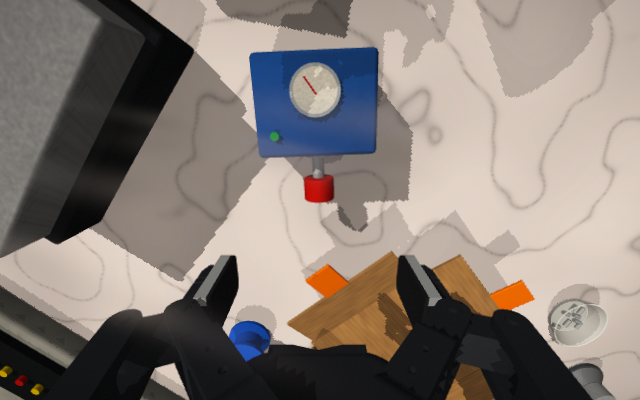

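Wrist view: knob head (318,189), console top front edge from (262,157) to (376,152).

```bash
python3 - <<'E'
from h import *
C=cam("wrist");T=cam("top");S=cam("scene")
q=[onz(C,p,.085) for p in((262,157),(376,152),(377,48),(249.5,55))]
print(np.round(q,4),[np.linalg.norm(q[i]-q[i-1]).round(4) for i in range(4)])
for i,j in((0,1),(3,2),(0,3),(1,2)):
    v=q[j]-q[i];print(np.degrees(np.arctan2(v[1],v[0])))
f=(q[0]+q[1])/2;print("front mid",f)
print(tri([ray(C,(318.5,188.7)),ray(T,(455.3,231.8)),ray(S,(250.6,133.5))]))
# head edges
for p in((304,182),(334,182),(318.5,176),(319,202)):print(p,np.round(onz(C,p,.058),4),np.round(onz(C,p,.074),4))
E
```

```text
[[ 0.4934 -0.4339  0.085 ]
 [ 0.4178 -0.3596  0.085 ]
 [ 0.3578 -0.4221  0.085 ]
 [ 0.4343 -0.4963  0.085 ]] [np.float64(0.0859), np.float64(0.106), np.float64(0.0866), np.float64(0.1066)]
135.53300945238868
135.86956133772279
-133.41764934305985
-133.83990365512395
front mid [ 0.45560796 -0.3967434   0.085     ]
(array([ 0.48553225, -0.36961267,  0.06624566]), np.float64(0.0024147383312914193))
(304, 182) [ 0.4906 -0.3852  0.058 ] [ 0.487  -0.3875  0.074 ]
(334, 182) [ 0.4689 -0.362   0.058 ] [ 0.4666 -0.3656  0.074 ]
(318.5, 176) [ 0.4754 -0.3785  0.058 ] [ 0.4727 -0.3811  0.074 ]
(319, 202) [ 0.496  -0.3583  0.058 ] [ 0.4922 -0.3622  0.074 ]
```

```bash
python3 -c "
from h import *
go([.484,-.369,.037],np.radians(136))"
```

```text
shift [0.001  0.0016 0.1645] turn [ 0.001 -0.    -0.051] rows>= 4
```

```bash
python3 -m inch '0.001 0.0016 0.04 0 0 -0.051;0.001 0.0016 0.08 0 0 -0.051;0.001 0.0016 0.12 0 0 -0.051;0.001 0.0016 0.15 0 0 -0.051;0.001 0.0016 0.1645 0 0 -0.051'
python3 -m inch '0 0 0 0 0 0;0 0 0 0 0 0;0 0 0 0 0 0;0 0 0 0 0 0;0 0 0 0 0 0' 0.2 60
python3 -m inch '0 0 0 0 0 0;0 0 0 0 0 0;0 0 0 0 0 0'
```

```text
t: 1.7
eef_pos: [0.4805, -0.3694, 0.0331]
tcp_rot: [-0.002, -0.389, 0.921, 0.002]
ft_force: [0.0, 1.5, 0.3]
finger_gap: 1.007
finger_force: 0.0
t: 2.12
eef_pos: [0.484, -0.3692, 0.0394]
tcp_rot: [0.0, -0.39, 0.921, -0.0]
ft_force: [-4.6, 4.6, 13.2]
finger_gap: 0.359
finger_force: 58.2
t: 2.37
eef_pos: [0.484, -0.3692, 0.0395]
tcp_rot: [0.0, -0.39, 0.921, -0.0]
ft_force: [-3.5, 3.9, 8.7]
finger_gap: 0.357
finger_force: 58.6
```

```bash
python3 -m inch '-0.007 0 0 0 0 0;-0.014 0 0 0 0 0;-0.021 0 0 0 0 0;-0.028 0 0 0 0 0;-0.032 0 0 0 0 0'
python3 -m inch '0 0 0 0 0 0;0 0 0 0 0 0'
python3 -m inch '0 0 0 0 0 0;0 0 0 0 0 0;0 0 0 0 0 0;0 0 -0.02 0 0 0;0 0 -0.04 0 0 0' 1
python3 -m inch '0 0 -0.04 0 0 0;0 0 -0.08 0 0 0;0 0 -0.12 0 0 0;0 0 -0.16 0 0 0;0 0 -0.16 0 0 0'
python3 - <<'E'
from h import *
im=grab_frame("wrist");b=blobs(mask(im,"red"),60);C=cam("wrist");print(b,[onz(C,x[0],.065) for x in b])
E
```

```text
t: 2.78
eef_pos: [0.5052, -0.3473, 0.0395]
tcp_rot: [-0.001, -0.391, 0.921, -0.0]
ft_force: [-16.8, -23.3, 5.4]
finger_gap: 0.351
finger_force: 59.0
t: 2.95
eef_pos: [0.5051, -0.3476, 0.0395]
tcp_rot: [-0.001, -0.39, 0.921, -0.0]
ft_force: [-7.1, -5.0, 8.4]
finger_gap: 0.351
finger_force: 59.0
t: 3.37
eef_pos: [0.5058, -0.346, 0.077]
tcp_rot: [-0.001, -0.39, 0.921, 0.001]
ft_force: [0.1, 0.3, 0.8]
finger_gap: 0.994
finger_force: 0.0
t: 3.78
eef_pos: [0.51, -0.3484, 0.2473]
tcp_rot: [0.005, -0.391, 0.92, -0.006]
ft_force: [1.3, -0.2, 2.1]
finger_gap: 1.001
finger_force: 0.0
[([322.1, 178.1], 449, [311, 168, 24, 21])] [array([ 0.50488864, -0.34670855,  0.065     ])]
```

Knob moved 30 mm out (now (0.505,-0.347)). Next: right tab.

```bash
cat >> h.py <<'E'
BC=np.array([.5826,-.1174]);BY=-.129
EX=np.array([np.cos(BY),np.sin(BY),0]);EY=np.array([-EX[1],EX[0],0])
E
python3 - <<'E'
from h import *
go([.5597,-.289,.16],BY)
# refine tabs with wrist view
C=cam("wrist");im=grab_frame("wrist");T=cam("top")
for x in blobs(mask(im,"orange"),60):print(x,np.round(onz(C,x[0],.065),4))
E
```

```text
shift [-0.0769  0.0048  0.0834] turn [-0.01   0.001 -0.639] rows>= 6
([324.1, 240.8], 704, [305, 224, 39, 34]) [ 0.5598 -0.2856  0.065 ]
([492.6, 265.0], 705, [473, 250, 40, 31]) [ 0.424  -0.1054  0.065 ]
([452.8, 391.8], 155, [445, 382, 17, 18]) [0.5969 0.0528 0.065 ]
```

```bash
python3 -m inch '-0.0769 0.0048 0.0834 0 0 -0.639;-0.0769 0.0048 0.0834 0 0 -0.639;-0.0769 0.0048 0.0834 0 0 -0.639;-0.0769 0.0048 0.0834 0 0 -0.639;-0.0769 0.0048 0.0834 0 0 -0.639'
python3 -m inch '0 0 0 0 0 0;0 0 0 0 0 0;0 0 0 0 0 0'
python3 - <<'E'
from h import *
go([.5597,-.289,.16],BY)
print(sensors.state()["q"])
S=sensors.state();C=cam("wrist",S);im=grab_frame("wrist");T=cam("top")
for x in blobs(mask(im,"orange"),60):
  print(x,np.round(onz(C,x[0],.0685),4))
E
```

```text
t: 4.3
eef_pos: [0.5555, -0.286, 0.1502]
tcp_rot: [-0.002, -0.657, 0.754, 0.002]
ft_force: [0.2, -0.4, 0.7]
finger_gap: 1.0
finger_force: 0.0
t: 4.55
eef_pos: [0.5562, -0.2879, 0.1535]
tcp_rot: [-0.0, -0.653, 0.758, 0.0]
ft_force: [-0.5, 0.3, -0.0]
finger_gap: 0.997
finger_force: 0.0
shift [ 0.0006 -0.0037 -0.0065] turn [ 0.     0.    -0.019] rows>= 1
[-1.66453339e-01  3.37899548e-01 -2.05090421e-01 -1.85765040e-04
 -1.02827193e+00  1.80690200e-02]
([314.1, 208.7], 1535, [294, 189, 40, 41]) [ 0.5594 -0.2876  0.0685]
([169.5, 379.4], 691, [149, 363, 38, 37]) [ 0.7501 -0.1108  0.0685]
```

```bash
python3 -m inch '0.003 -0.0037 0.035 0 0 -0.019;0.003 -0.0037 0.07 0 0 -0.019;0.003 -0.0037 0.09 0 0 -0.019;0.003 -0.0037 0.1 0 0 -0.019;0.003 -0.0037 0.1 0 0 -0.019'
python3 -m inch '0 0 0 0 0 0;0 0 0 0 0 0;0 0 0 0 0 0;0 0 0 0 0 0;0 0 0 0 0 0' 0.25 40
python3 -m inch '0 0 0 0 0 0;0 0 0 0 0 0'
python3 - <<'E'
import numpy as np
for th0 in(.19,.29):
  for n in (10,):
    th=np.linspace(th0,1.58,n+1)[1:]
    print(th0,[(round(-.083*(np.cos(th0)-np.cos(t)),4),round(-.083*(np.sin(t)-np.sin(th0)),4)) for t in th])
E
```

```text
t: 5.02
eef_pos: [0.5581, -0.2912, 0.0517]
tcp_rot: [-0.001, -0.661, 0.751, 0.002]
ft_force: [-0.7, -0.2, 0.1]
finger_gap: 0.999
finger_force: 0.0
t: 5.43
eef_pos: [0.5585, -0.2917, 0.0548]
tcp_rot: [-0.001, -0.661, 0.75, 0.0]
ft_force: [-4.5, 0.0, 3.6]
finger_gap: 0.381
finger_force: 39.4
t: 5.6
eef_pos: [0.5586, -0.2917, 0.0546]
tcp_rot: [-0.0, -0.661, 0.75, 0.0]
ft_force: [-4.5, -2.0, 3.8]
finger_gap: 0.382
finger_force: 39.5
0.19 [(np.float64(-0.003), np.float64(-0.0111)), (np.float64(-0.0074), np.float64(-0.0218)), (np.float64(-0.0133), np.float64(-0.0317)), (np.float64(-0.0206), np.float64(-0.0407)), (np.float64(-0.0289), np.float64(-0.0486)), (np.float64(-0.0384), np.float64(-0.0552)), (np.float64(-0.0486), np.float64(-0.0605)), (np.float64(-0.0595), np.float64(-0.0643)), (np.float64(-0.0708), np.float64(-0.0666)), (np.float64(-0.0823), np.float64(-0.0673))]
0.29 [(np.float64(-0.0037), np.float64(-0.01)), (np.float64(-0.0087), np.float64(-0.0195)), (np.float64(-0.0148), np.float64(-0.0283)), (np.float64(-0.0221), np.float64(-0.0362)), (np.float64(-0.0302), np.float64(-0.043)), (np.float64(-0.0392), np.float64(-0.0488)), (np.float64(-0.0489), np.float64(-0.0534)), (np.float64(-0.0591), np.float64(-0.0567)), (np.float64(-0.0696), np.float64(-0.0587)), (np.float64(-0.0803), np.float64(-0.0593))]
```

```bash
python3 -m inch '-0.0037 0 -0.010 0 0 0;-0.0087 0 -0.0195 0 0 0;-0.0148 0 -0.0283 0 0 0;-0.0221 0 -0.0362 0 0 0;-0.0302 0 -0.043 0 0 0'
python3 -m inch '-0.009 0 -0.0058 0 0 0;-0.0187 0 -0.0104 0 0 0;-0.0289 0 -0.0137 0 0 0;-0.0394 0 -0.0157 0 0 0;-0.052 0 -0.0163 0 0 0'
python3 -m inch '0 0 0 0 0 0;0 0 0 0 0 0'
```

```text
t: 6.02
eef_pos: [0.5624, -0.2605, 0.0972]
tcp_rot: [-0.0, -0.661, 0.75, 0.001]
ft_force: [-3.4, -1.4, -8.4]
finger_gap: 0.374
finger_force: 40.3
t: 6.43
eef_pos: [0.5692, -0.2094, 0.1146]
tcp_rot: [-0.001, -0.662, 0.75, -0.0]
ft_force: [-7.7, -4.5, 4.1]
finger_gap: 0.366
finger_force: 38.9
t: 6.6
eef_pos: [0.5694, -0.2082, 0.1145]
tcp_rot: [-0.0, -0.662, 0.75, 0.0]
ft_force: [-7.4, 1.6, 2.8]
finger_gap: 0.345
finger_force: 39.2
```

```bash
python3 -m inch '0 0 0 0 0 0;0 0 0 0 0 0;0 0 0 0 0 0;0 0 -0.03 0 0 0;0 0 -0.065 0 0 0' 1
python3 -m inch '0 0 -0.03 0 0 0;0 0 -0.03 0 0 0;0 0 -0.03 0 0 0'
python3 - <<'E'
from h import *
im=grab_frame("top");print(blobs(mask(im,"orange"),40));print(blobs(mask(grab_frame("scene"),"orange"),40))
N=np.array([.4263,-.0968,.0612])-EX*.0078+[0,0,.0015]
print(N);go([N[0],N[1],.18],BY+np.pi/2)
E
```

```text
t: 7.02
eef_pos: [0.569, -0.2093, 0.177]
tcp_rot: [-0.001, -0.662, 0.75, 0.001]
ft_force: [1.6, -0.5, 1.3]
finger_gap: 0.995
finger_force: 0.0
t: 7.27
eef_pos: [0.5718, -0.2098, 0.2111]
tcp_rot: [0.002, -0.662, 0.75, -0.002]
ft_force: [-0.1, -0.1, -0.7]
finger_gap: 1.0
finger_force: 0.0
[]
[([334.3, 163.8], 89, [328, 159, 14, 11]), ([333.3, 224.3], 55, [328, 220, 12, 10]), ([250.1, 267.1], 1296, [219, 233, 77, 60])]
[ 0.41856481 -0.09579659  0.0627    ]
shift [-0.0939  0.1644  0.028 ] turn [-1.000e-03 -0.000e+00 -1.567e+00] rows>= 13
```

```bash
python3 -m inch '-0.0939 0.1644 0.01 0 0 -0.6;-0.0939 0.1644 0.01 0 0 -0.6;-0.0939 0.1644 0.01 0 0 -0.6;-0.0939 0.1644 0.01 0 0 -0.6;-0.0939 0.1644 0.01 0 0 -0.6'
python3 -m inch '0 0 0 0 0 -0.6;0 0 0 0 0 -0.6;0 0 0 0 0 -0.6;0 0 0 0 0 -0.6;0 0 0 0 0 -0.6'
python3 -m inch '0 0 0 0 0 -0.367;0 0 0 0 0 -0.367;0 0 0 0 0 -0.367;0 0 0 0 0 -0.367;0 0 0 0 0 -0.367'
python3 - <<'E'
from h import *
print(sensors.state()["q"])
s=sensors.state();C=cam("wrist",s);im=grab_frame("wrist");cv2.imwrite("pics/w2.png",im[:,:,::-1])
for x in blobs(mask(im,"orange"),60):print(x,np.round(onz(C,x[0],.0612),4))
go([.4186,-.0958,.046],BY+np.pi/2)
E
```

```text
t: 7.78
eef_pos: [0.4144, -0.0952, 0.1965]
tcp_rot: [0.001, 0.855, -0.518, -0.001]
ft_force: [-0.9, 1.0, 0.2]
finger_gap: 0.998
finger_force: 0.0
t: 8.2
eef_pos: [0.4179, -0.096, 0.1972]
tcp_rot: [0.0, 0.97, -0.242, -0.001]
ft_force: [1.0, 0.3, 0.2]
finger_gap: 1.001
finger_force: 0.0
t: 8.62
eef_pos: [0.4181, -0.0961, 0.1974]
tcp_rot: [0.0, 0.998, -0.066, -0.001]
ft_force: [-0.5, -0.1, 0.5]
finger_gap: 1.001
finger_force: 0.0
[ 2.37376904e-01 -3.09454575e-02 -5.48447859e-01 -1.56899362e-04
 -1.05472277e+00  1.20091783e+00]
([126.4, 15.8], 1601, [99, 0, 55, 33]) [0.5984 0.0471 0.0612]
([318.9, 184.5], 1225, [303, 166, 33, 38]) [ 0.4244 -0.0996  0.0612]
shift [ 0.0006 -0.0005  0.1516] turn [ 0.     0.001 -0.004] rows>= 4
```

View pics/w2.png

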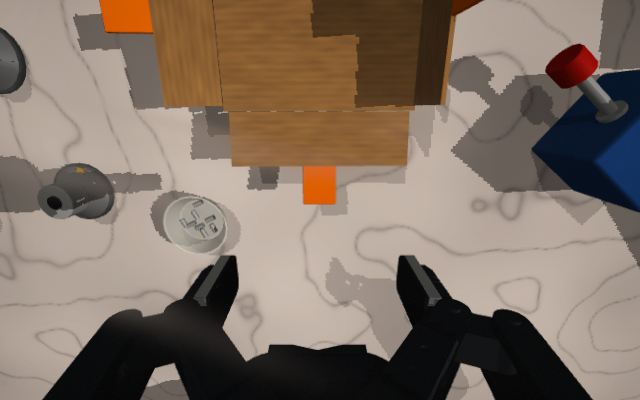

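Wrist view: near tab at (319,185), right wall stands at the right; dish (197,223) is clear of the fingers.

```bash
python3 -m inch '0 0.001 0.04 0 0 0;0 0.001 0.08 0 0 0;0 0.001 0.12 0 0 0;0 0.001 0.145 0 0 0;0 0.001 0.1515 0 0 0'
python3 -m inch '0 0 0 0 0 0;0 0 0 0 0 0;0 0 0 0 0 0;0 0 0 0 0 0;0 0 0 0 0 0' 0.25 40
python3 -m inch '0 0 0 0 0 0;0 0 0 0 0 0'
```

```text
t: 9.08
eef_pos: [0.4152, -0.0977, 0.043]
tcp_rot: [0.001, 0.998, -0.066, -0.003]
ft_force: [-1.1, -0.3, 0.1]
finger_gap: 1.001
finger_force: 0.0
t: 9.5
eef_pos: [0.4192, -0.0979, 0.0482]
tcp_rot: [0.0, 0.998, -0.064, 0.001]
ft_force: [1.7, -11.1, -0.3]
finger_gap: 0.385
finger_force: 39.8
t: 9.67
eef_pos: [0.4192, -0.0979, 0.0482]
tcp_rot: [0.0, 0.998, -0.064, 0.001]
ft_force: [1.2, -8.2, 2.1]
finger_gap: 0.381
finger_force: 39.9
```

```bash
python3 -m inch '0.003 0 -0.0111 0 0 0;0.0074 0 -0.0218 0 0 0;0.0133 0 -0.0317 0 0 0;0.0206 0 -0.0407 0 0 0;0.0289 0 -0.0486 0 0 0'
python3 -m inch '0.0095 0 -0.0066 0 0 0;0.0197 0 -0.0119 0 0 0;0.0306 0 -0.0157 0 0 0;0.0419 0 -0.018 0 0 0;0.0545 0 -0.0187 0 0 0'
python3 -m inch '0 0 0 0 0 0;0 0 0 0 0 0'
python3 -c "
from h import *
p=np.array(sensors.state()['eef_pos']);p[:2]-=BC;print(p[:2]@EX[:2],p[:2]@EY[:2])"
```

```text
t: 10.08
eef_pos: [0.4457, -0.1016, 0.096]
tcp_rot: [0.0, 0.998, -0.065, -0.001]
ft_force: [-0.5, -4.8, -10.0]
finger_gap: 0.382
finger_force: 40.5
t: 10.5
eef_pos: [0.4998, -0.1086, 0.1154]
tcp_rot: [0.0, 0.998, -0.065, -0.001]
ft_force: [-3.5, -4.0, 3.7]
finger_gap: 0.354
finger_force: 39.0
t: 10.67
eef_pos: [0.5016, -0.1088, 0.1154]
tcp_rot: [0.0, 0.998, -0.065, 0.001]
ft_force: [-0.5, -5.4, 0.3]
finger_gap: 0.338
finger_force: 39.3
-0.08140189670358641 -0.001866795341153353
```

```bash
python3 -m inch '0 0 0 0 0 0;0 0 0 0 0 0;0 0 0 0 0 0;0 0 -0.03 0 0 0;0 0 -0.065 0 0 0' 1
python3 -m inch '0 0 -0.03 0 0 0;0 0 -0.03 0 0 0;0 0 -0.03 0 0 0'
python3 - <<'E'
from h import *
go([.6046,.0561,.2],BY); print(sensors.state()["q"])
E
```

```text
t: 11.08
eef_pos: [0.4992, -0.1077, 0.178]
tcp_rot: [0.0, 0.998, -0.064, -0.002]
ft_force: [1.0, -0.3, 0.8]
finger_gap: 0.995
finger_force: 0.0
t: 11.33
eef_pos: [0.5022, -0.1074, 0.2114]
tcp_rot: [-0.001, 0.998, -0.064, 0.002]
ft_force: [0.7, -0.2, -1.3]
finger_gap: 1.0
finger_force: 0.0
shift [ 0.0806 -0.1753  0.0121] turn [ 0.003 -0.005 -1.57 ] rows>= 13
[ 1.71997556e-01  1.03925778e-01 -3.72069790e-01 -2.74956021e-05
 -1.08968216e+00  1.27029815e+00]
```

```bash
python3 -m inch '0.0806 -0.1753 0.01 0 0 0.6;0.0806 -0.1753 0.01 0 0 0.6;0.0806 -0.1753 0.01 0 0 0.6;0.0806 -0.1753 0.01 0 0 0.6;0.0806 -0.1753 0.01 0 0 0.6'
python3 -m inch '0 0 0 0 0 0.6;0 0 0 0 0 0.6;0 0 0 0 0 0.6;0 0 0 0 0 0.6;0 0 0 0 0 0.6'
python3 -m inch '0 0 0 0 0 0.37;0 0 0 0 0 0.37;0 0 0 0 0 0.37;0 0 0 0 0 0.37;0 0 0 0 0 0.37'
python3 - <<'E'
from h import *
s=sensors.state();print(s["q"]);C=cam("wrist",s);im=grab_frame("wrist")
for x in blobs(mask(im,"orange"),60):print(x,np.round(onz(C,x[0],.0612),4))
go([.6046,.0561,.0445],BY)
E
```

```text
t: 11.75
eef_pos: [0.6043, 0.0586, 0.1976]
tcp_rot: [0.0, 0.933, -0.359, -0.0]
ft_force: [0.1, -0.4, 0.3]
finger_gap: 0.996
finger_force: 0.0
t: 12.17
eef_pos: [0.6028, 0.0559, 0.1977]
tcp_rot: [0.001, 0.785, -0.619, -0.001]
ft_force: [-0.2, -0.2, 0.1]
finger_gap: 0.999
finger_force: 0.0
t: 12.58
eef_pos: [0.603, 0.0557, 0.1982]
tcp_rot: [-0.001, -0.662, 0.75, 0.0]
ft_force: [0.0, -0.7, -0.3]
finger_gap: 0.999
finger_force: 0.0
[ 4.14218029e-01  2.69494479e-01 -1.93726362e-01 -3.15199896e-04
 -1.10883781e+00 -5.38203960e-01]
([116.6, 106.4], 8668, [40, 65, 179, 86]) [ 0.7836 -0.0523  0.0612]
([316.8, 182.6], 1242, [301, 164, 33, 39]) [0.6026 0.0467 0.0612]
shift [-0.0007 -0.0016  0.1538] turn [ 0.001 -0.     0.005] rows>= 4
```

```bash
python3 -m inch '0.001 -0.001 0.04 0 0 0;0.001 -0.001 0.08 0 0 0;0.001 -0.001 0.12 0 0 0;0.001 -0.001 0.147 0 0 0;0.001 -0.001 0.1535 0 0 0'
python3 -m inch '0 0 0 0 0 0;0 0 0 0 0 0;0 0 0 0 0 0;0 0 0 0 0 0;0 0 0 0 0 0' 0.25 40
python3 -m inch '0 0 0 0 0 0;0 0 0 0 0 0'
```

```text
t: 13.05
eef_pos: [0.6009, 0.0534, 0.0403]
tcp_rot: [-0.004, -0.661, 0.75, 0.002]
ft_force: [-1.9, 0.1, 0.6]
finger_gap: 0.998
finger_force: 0.0
t: 13.47
eef_pos: [0.6035, 0.0556, 0.0469]
tcp_rot: [0.001, -0.66, 0.751, 0.001]
ft_force: [-5.1, 3.9, 2.1]
finger_gap: 0.387
finger_force: 39.4
t: 13.63
eef_pos: [0.6035, 0.0555, 0.0469]
tcp_rot: [0.001, -0.66, 0.751, 0.001]
ft_force: [-6.0, 6.1, 1.6]
finger_gap: 0.382
finger_force: 39.5
```

```bash
python3 -m inch '0.003 0 -0.0111 0 0 0;0.0074 0 -0.0218 0 0 0;0.0133 0 -0.0317 0 0 0;0.0206 0 -0.0407 0 0 0;0.0289 0 -0.0486 0 0 0'
python3 -m inch '0.0095 0 -0.0066 0 0 0;0.0197 0 -0.0119 0 0 0;0.0306 0 -0.0157 0 0 0;0.0419 0 -0.018 0 0 0;0.0545 0 -0.0187 0 0 0'
python3 -m inch '0 0 0 0 0 0;0 0 0 0 0 0'
python3 -c "
from h import *
p=np.array(sensors.state()['eef_pos']);p[:2]-=BC;print(p[:2]@EX[:2],p[:2]@EY[:2])"
```

```text
t: 14.05
eef_pos: [0.5995, 0.0253, 0.0948]
tcp_rot: [-0.0, -0.66, 0.751, 0.001]
ft_force: [-2.9, 0.6, -8.3]
finger_gap: 0.382
finger_force: 40.4
t: 14.47
eef_pos: [0.5927, -0.0288, 0.1142]
tcp_rot: [0.0, -0.66, 0.751, 0.0]
ft_force: [-8.4, 4.3, 2.6]
finger_gap: 0.363
finger_force: 39.1
t: 14.63
eef_pos: [0.5925, -0.0301, 0.1142]
tcp_rot: [-0.0, -0.66, 0.751, 0.0]
ft_force: [-8.1, 1.1, 2.2]
finger_gap: 0.355
finger_force: 39.1
-0.0013816331061336107 0.08789790178246135
```

```bash
python3 -m inch '0 0 0 0 0 0;0 0 0 0 0 0;0 0 0 0 0 0;0 0 -0.03 0 0 0;0 0 -0.07 0 0 0' 1
python3 -m inch '0 0 -0.04 0 0 0;0 0 -0.08 0 0 0;0 0 -0.1 0 0 0;0 0 -0.1 0 0 0'
python3 - <<'E'
from h import *
go([.50,.27,.28],BY+np.pi/2)
E
```

```text
t: 15.05
eef_pos: [0.592, -0.0288, 0.1809]
tcp_rot: [-0.003, -0.66, 0.751, 0.001]
ft_force: [1.2, 0.7, 0.6]
finger_gap: 0.997
finger_force: 0.0
t: 15.38
eef_pos: [0.5967, -0.0284, 0.2901]
tcp_rot: [0.005, -0.661, 0.751, -0.004]
ft_force: [-0.1, 0.2, -0.0]
finger_gap: 1.004
finger_force: 0.0
shift [-0.2837  0.1339  0.0092] turn [-0.011 -0.007 -1.569] rows>= 13
```

```bash
python3 -m inch '-0.2837 0.1339 0.0065 0 0 -0.6;-0.2837 0.1339 0.0065 0 0 -0.6;-0.2837 0.1339 0.0065 0 0 -0.6;-0.2837 0.1339 0.0065 0 0 -0.6;-0.2837 0.1339 0.0065 0 0 -0.6'
python3 -c "
from h import *
go([.50,.27,.28],BY+np.pi/2)"
```

```text
t: 15.8
eef_pos: [0.5291, 0.1714, 0.2791]
tcp_rot: [-0.001, 0.854, -0.52, 0.001]
ft_force: [1.8, 1.2, -1.1]
finger_gap: 1.002
finger_force: 0.0
shift [-0.1009 -0.0195 -0.0009] turn [-0.001 -0.001 -0.964] rows>= 8
```

```bash
python3 -m inch '-0.09 -0.0195 0 0 0 -0.6;-0.09 -0.0195 0 0 0 -0.6;-0.09 -0.0195 0 0 0 -0.6;-0.09 -0.0195 0 0 0 -0.6;-0.09 -0.0195 0 0 0 -0.6'
python3 -m inch '0 0 0 0 0 -0.35;0 0 0 0 0 -0.35;0 0 0 0 0 -0.35;0 0 0 0 0 -0.35;0 0 0 0 0 -0.35'
python3 - <<'E'
from h import *
go([.50,.27,.28],BY+np.pi/2)
s=sensors.state();im=grab_frame("wrist");cv2.imwrite("pics/w3.png",im[:,:,::-1])
C=cam("wrist",s)
g=cv2.medianBlur(cv2.cvtColor(im,cv2.COLOR_RGB2GRAY),3)
for P in([.6028,.248,.0467],[.5604,.3659,.0467],[.4457,.3691,.0467],[.4402,.2024,.0467]):print(proj(C,P))
m=((g<30)*255).astype(np.uint8)
print([b for b in blobs(m,20) if b[1]<500])
E
```

```text
t: 16.22
eef_pos: [0.5059, 0.2605, 0.2787]
tcp_rot: [-0.0, 0.97, -0.242, 0.0]
ft_force: [0.4, 0.6, 0.4]
finger_gap: 1.001
finger_force: 0.0
t: 16.63
eef_pos: [0.5063, 0.259, 0.2788]
tcp_rot: [-0.0, 0.997, -0.076, 0.0]
ft_force: [0.6, 0.1, 0.5]
finger_gap: 1.003
finger_force: 0.0
shift [-0.0079 -0.0099 -0.0012] turn [-0.    -0.001 -0.023] rows>= 1
[313.64504126  95.43578192]
[230.96576404 143.58586396]
[248.37046115 222.71092211]
[362.79431771 209.91448663]
[([556.3, 85.2], 24, [554, 82, 5, 8]), ([555.1, 95.8], 20, [554, 91, 3, 10]), ([363.8, 210.1], 68, [360, 206, 9, 9]), ([249.4, 224.6], 20, [246, 223, 7, 4])]
```

View pics/w3.png

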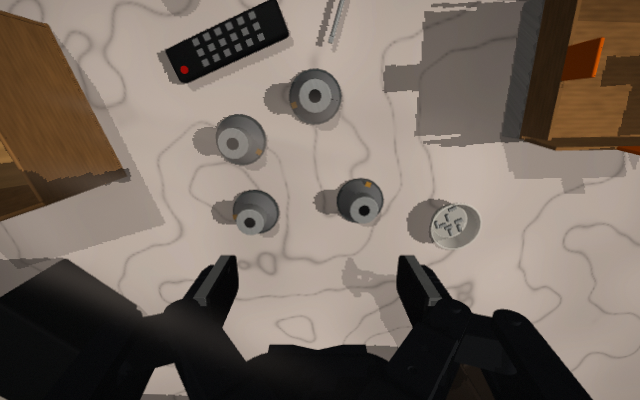

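Wrist view: magnet holes at (315,96), (232,144), (249.5,222.5), (364,210), matching the two-view positions.

```bash
cat >> h.py <<'E'
def slot(a,b,z):
    p=EX*a+EY*b;return [BC[0]+p[0],BC[1]+p[1],z]
E
python3 - <<'E'
from h import *
C=cam("wrist")
for px in((315,96),(232,144),(249.5,222.5),(364,210)):print(np.round(onz(C,px,.046),4))
for a in(.041,-.041):
  for b in(.045,-.045):print(np.round(slot(a,b,.074),4))
go([.4402,.2020,.025],BY+np.pi/2)
E
```

```text
[0.6018 0.2463 0.046 ]
[0.5596 0.3647 0.046 ]
[0.4455 0.3675 0.046 ]
[0.4394 0.2006 0.046 ]
[ 0.629 -0.078  0.074]
[ 0.6175 -0.1673  0.074 ]
[ 0.5477 -0.0675  0.074 ]
[ 0.5362 -0.1568  0.074 ]
shift [-0.0567  0.0664  0.2536] turn [-0.    -0.    -0.023] rows>= 7
```

```bash
python3 -m inch '-0.0572 0.067 0.03 0 0 -0.023;-0.0572 0.067 0.08 0 0 -0.023;-0.0572 0.067 0.12 0 0 -0.023;-0.0572 0.067 0.15 0 0 -0.023;-0.0572 0.067 0.16 0 0 -0.023'
python3 -c "
from h import *
go([.4398,.2014,.025],BY+np.pi/2)"
```

```text
t: 17.1
eef_pos: [0.4381, 0.1999, 0.1169]
tcp_rot: [-0.0, 0.998, -0.065, -0.0]
ft_force: [-0.2, 0.7, 0.7]
finger_gap: 1.001
finger_force: 0.0
shift [ 0.0015 -0.0017  0.0919] turn [-0.001  0.    -0.   ] rows>= 3
```

```bash
python3 -m inch '0.001 -0.001 0.03 0 0 0;0.001 -0.001 0.06 0 0 0;0.001 -0.001 0.08 0 0 0;0.001 -0.001 0.09 0 0 0;0.001 -0.001 0.092 0 0 0'
python3 -m inch '0 0 0 0 0 0;0 0 0 0 0 0;0 0 0 0 0 0;0 0 0 0 0 0;0 0 0 0 0 0' 0.3 70
python3 -m inch '0 0 0 0 0 0;0 0 0 0 0 0'
python3 -m inch '0 0 -0.02 0 0 0;0 0 -0.05 0 0 0;0 0 -0.09 0 0 0;0 0 -0.13 0 0 0;0 0 -0.165 0 0 0'
python3 -m inch '0 0 -0.03 0 0 0;0 0 -0.03 0 0 0;0 0 -0.03 0 0 0'
python3 -c "
from h import *
go(slot(.041,-.045,.215),BY+np.pi/2)"
```

```text
t: 17.52
eef_pos: [0.4398, 0.2011, 0.0245]
tcp_rot: [0.001, 0.998, -0.064, -0.001]
ft_force: [-0.8, -0.3, -0.8]
finger_gap: 1.0
finger_force: 0.0
t: 17.93
eef_pos: [0.4412, 0.2026, 0.028]
tcp_rot: [-0.001, 0.998, -0.063, 0.001]
ft_force: [-2.2, -0.8, 9.8]
finger_gap: 0.467
finger_force: 69.5
t: 18.1
eef_pos: [0.4412, 0.2026, 0.028]
tcp_rot: [-0.001, 0.998, -0.063, 0.001]
ft_force: [-1.8, -0.7, 8.7]
finger_gap: 0.462
finger_force: 69.6
t: 18.52
eef_pos: [0.4406, 0.202, 0.1948]
tcp_rot: [-0.001, 0.998, -0.063, 0.001]
ft_force: [1.5, 0.5, -2.2]
finger_gap: 0.465
finger_force: 70.8
t: 18.77
eef_pos: [0.4411, 0.2028, 0.2239]
tcp_rot: [-0.002, 0.998, -0.063, 0.002]
ft_force: [0.2, 0.6, -3.4]
finger_gap: 0.466
finger_force: 71.0
shift [0.2215 0.345  0.008 ] turn [-0.005 -0.003  0.003] rows>= 10
```

```bash
python3 -m inch '0.0222 0.0345 0 0 0 0;0.0444 0.069 0 0 0 0;0.0666 0.1035 0 0 0 0;0.0888 0.138 0 0 0 0;0.111 0.1725 0 0 0 0'
python3 -m inch '0.0222 0.0345 0 0 0 0;0.0444 0.069 0 0 0 0;0.0666 0.1035 0 0 0 0;0.0888 0.138 0 0 0 0;0.111 0.1725 0 0 0 0'
python3 -m inch '0 0 0 0 0 0;0 0 0 0 0 0;0 0 0 0 0 0'
python3 -c "
from h import *
go(slot(.041,-.045,.078),BY+np.pi/2);im=grab_frame('wrist');cv2.imwrite('pics/w4.png',im[:,:,::-1])"
```

```text
t: 19.18
eef_pos: [0.5286, 0.0152, 0.2203]
tcp_rot: [0.0, 0.998, -0.063, -0.001]
ft_force: [1.4, 1.4, -1.7]
finger_gap: 0.467
finger_force: 71.3
t: 19.6
eef_pos: [0.6172, -0.1699, 0.2197]
tcp_rot: [-0.0, 0.998, -0.063, -0.001]
ft_force: [1.3, 1.0, -1.3]
finger_gap: 0.46
finger_force: 71.3
t: 19.85
eef_pos: [0.6166, -0.1682, 0.2196]
tcp_rot: [-0.0, 0.998, -0.064, -0.002]
ft_force: [0.2, 0.3, -1.8]
finger_gap: 0.459
finger_force: 71.5
shift [ 0.0012 -0.001   0.1416] turn [-0.     0.003  0.002] rows>= 4
```

View pics/w4.png

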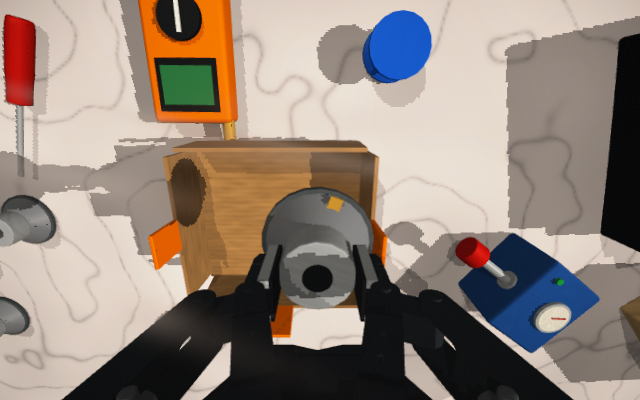

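Speaker hangs level in the fingers, above the standing tray; the far wall's top edge runs (165,152)–(378,152). Quick check of the tray pose with it.

```bash
python3 - <<'E'
from h import *
C=cam("wrist")
for px in((165,152),(378,152)):
  p=onz(C,px,.102);d=p[:2]-BC;print(np.round(p,4),d@EX[:2],d@EY[:2])
E
python3 -m inch '0.001 -0.001 0.03 0 0 0;0.001 -0.001 0.06 0 0 0;0.001 -0.001 0.09 0 0 0;0.001 -0.001 0.11 0 0 0;0.001 -0.001 0.12 0 0 0'
python3 -m inch '0 0 0.008 0 0 0;0 0 0.014 0 0 0;0 0 0.018 0 0 0;0 0 0.02 0 0 0;0 0 0.02 0 0 0'
```

```text
[ 0.6775 -0.0323  0.102 ] 0.08314290724834876 0.09657736791137113
[ 0.652 -0.23   0.102] 0.08333394340149215 -0.10271662730019616
t: 20.32
eef_pos: [0.6165, -0.1654, 0.0986]
tcp_rot: [-0.0, 0.998, -0.062, -0.002]
ft_force: [-0.5, -0.2, -3.2]
finger_gap: 0.461
finger_force: 71.5
t: 20.73
eef_pos: [0.6191, -0.1671, 0.082]
tcp_rot: [-0.0, 0.998, -0.063, 0.0]
ft_force: [-0.6, -0.2, -2.2]
finger_gap: 0.458
finger_force: 71.5
```

```bash
python3 -m inch '0 0 0.002 0 0 0;0 0 0.003 0 0 0;0 0 0.0045 0 0 0;0 0 0.0045 0 0 0'
python3 -m inch '0 0 0 0 0 0;0 0 0 0 0 0;0 0 0 0 0 0;0 0 0 0 0 0' 0.62
python3 -m inch '0 0 -0.01 0 0 0;0 0 -0.04 0 0 0;0 0 -0.08 0 0 0;0 0 -0.12 0 0 0;0 0 -0.15 0 0 0'
python3 -c "
from h import *
go([.6023,.2470,.21],BY+np.pi/2)"
```

```text
t: 21.07
eef_pos: [0.6189, -0.1672, 0.0772]
tcp_rot: [0.0, 0.998, -0.063, 0.0]
ft_force: [-0.2, 0.5, -1.3]
finger_gap: 0.46
finger_force: 71.5
t: 21.4
eef_pos: [0.6189, -0.1672, 0.0772]
tcp_rot: [0.0, 0.998, -0.063, 0.0]
ft_force: [-0.0, 0.1, -0.5]
finger_gap: 0.618
finger_force: 0.0
t: 21.82
eef_pos: [0.6194, -0.1675, 0.2317]
tcp_rot: [0.0, 0.998, -0.063, 0.002]
ft_force: [1.5, 0.0, 0.4]
finger_gap: 0.62
finger_force: 0.0
shift [-0.0688 -0.4091  0.0212] turn [ 0.    -0.004  0.004] rows>= 10
```

```bash
python3 -m inch '-0.0138 -0.0818 0 0 0 0;-0.0275 -0.1636 0 0 0 0;-0.0413 -0.2 0 0 0 0;-0.0413 -0.2 0 0 0 0;-0.0413 -0.2046 0 0 0 0' 1
python3 -m inch '-0.0275 -0.2046 0.02 0 0 0;-0.0275 -0.2046 0.02 0 0 0;-0.0275 -0.2046 0.02 0 0 0;-0.0275 -0.2046 0.02 0 0 0;-0.0275 -0.2046 0.02 0 0 0'
python3 -m inch '0 0 0 0 0 0;0 0 0 0 0 0;0 0 0 0 0 0'
cat >> h.py <<'E'
def holes(show=None):
    """speaker magnet faces near the wrist view: dark hole inside brighter ring"""
    s=sensors.state();im=grab_frame("wrist");C=cam("wrist",s)
    if show:cv2.imwrite(show,im[:,:,::-1])
    g=cv2.GaussianBlur(cv2.cvtColor(im,cv2.COLOR_RGB2GRAY),(3,3),0)
    out=[]
    for c in cv2.findContours(((g<60)*255).astype(np.uint8),cv2.RETR_LIST,cv2.CHAIN_APPROX_NONE)[0]:
        a=cv2.contourArea(c)
        if 20<a<900:
            (x,y),r=cv2.minEnclosingCircle(c)
            if a>.6*np.pi*r*r:out.append(((round(x,1),round(y,1)),a,np.round(onz(C,(x,y),.046),4)))
    return out
E
python3 - <<'E'
from h import *
C=cam("wrist");print(proj(C,[.6023,.247,.0465]))
for o in holes("pics/w5.png"):print(o)
go([.6023,.2470,.025],BY+np.pi/2)
E
```

```text
t: 22.23
eef_pos: [0.6029, 0.0421, 0.2283]
tcp_rot: [-0.0, 0.998, -0.063, 0.001]
ft_force: [1.6, -0.2, -0.0]
finger_gap: 0.998
finger_force: 0.0
t: 22.65
eef_pos: [0.6015, 0.2492, 0.2081]
tcp_rot: [-0.0, 0.998, -0.063, 0.0]
ft_force: [1.2, -0.9, -0.3]
finger_gap: 0.998
finger_force: 0.0
t: 22.9
eef_pos: [0.6016, 0.2472, 0.2074]
tcp_rot: [0.0, 0.998, -0.062, 0.0]
ft_force: [-0.2, 0.3, -0.6]
finger_gap: 0.997
finger_force: 0.0
[316.57945365 184.06934909]
((241.0, 308.2), 74.5, array([0.4457, 0.3681, 0.046 ]))
((223.1, 230.0), 97.5, array([0.5599, 0.3649, 0.046 ]))
((316.7, 184.0), 113.0, array([0.6022, 0.2469, 0.046 ]))
((244.8, 120.1), 69.0, array([0.6806, 0.313 , 0.046 ]))
((214.0, 119.0), 71.0, array([0.6859, 0.345 , 0.046 ]))
((257.5, 115.0), 82.0, array([0.6839, 0.2988, 0.046 ]))
((227.0, 114.0), 69.5, array([0.689 , 0.3303, 0.046 ]))
((196.5, 113.0), 67.0, array([0.6942, 0.3618, 0.046 ]))
((239.5, 109.0), 75.5, array([0.6922, 0.3163, 0.046 ]))
((209.0, 108.0), 70.5, array([0.6973, 0.3476, 0.046 ]))
((252.8, 103.6), 79.5, array([0.6957, 0.3015, 0.046 ]))
((222.0, 102.5), 70.0, array([0.7008, 0.3329, 0.046 ]))
((235.0, 97.5), 72.0, array([0.7039, 0.3185, 0.046 ]))
((248.0, 92.0), 74.0, array([0.7073, 0.3042, 0.046 ]))
shift [ 0.0004 -0.0006  0.1826] turn [-0.    -0.     0.003] rows>= 5
```

```bash
python3 -m inch '0 0 0.04 0 0 0;0 0 0.08 0 0 0;0 0 0.12 0 0 0;0 0 0.155 0 0 0;0 0 0.174 0 0 0'
python3 -m inch '0 0 0.006 0 0 0;0 0 0.006 0 0 0'
python3 -m inch '0 0 0 0 0 0;0 0 0 0 0 0;0 0 0 0 0 0;0 0 0 0 0 0;0 0 0 0 0 0' 0.3 70
python3 -m inch '0 0 0 0 0 0;0 0 0 0 0 0'
python3 -m inch '0 0 -0.02 0 0 0;0 0 -0.05 0 0 0;0 0 -0.09 0 0 0;0 0 -0.13 0 0 0;0 0 -0.165 0 0 0'
python3 -m inch '0 0 -0.03 0 0 0;0 0 -0.03 0 0 0;0 0 -0.03 0 0 0'
python3 -c "
from h import *
go(slot(.041,.045,.22),BY+np.pi/2)"
```

```text
t: 23.37
eef_pos: [0.6002, 0.2441, 0.0295]
tcp_rot: [0.001, 0.998, -0.064, -0.002]
ft_force: [-0.5, 0.1, 0.7]
finger_gap: 0.998
finger_force: 0.0
t: 23.53
eef_pos: [0.6015, 0.2452, 0.0259]
tcp_rot: [0.001, 0.998, -0.064, -0.001]
ft_force: [0.5, 0.2, 0.2]
finger_gap: 0.999
finger_force: 0.0
t: 23.95
eef_pos: [0.6029, 0.2477, 0.0294]
tcp_rot: [-0.001, 0.998, -0.063, 0.001]
ft_force: [-1.8, -0.9, 7.3]
finger_gap: 0.462
finger_force: 69.9
t: 24.12
eef_pos: [0.6029, 0.2477, 0.0294]
tcp_rot: [-0.001, 0.998, -0.063, 0.001]
ft_force: [-1.0, 0.0, 8.2]
finger_gap: 0.461
finger_force: 69.9
t: 24.53
eef_pos: [0.6018, 0.247, 0.1954]
tcp_rot: [-0.001, 0.998, -0.063, 0.001]
ft_force: [2.2, 0.1, -1.3]
finger_gap: 0.459
finger_force: 70.8
t: 24.78
eef_pos: [0.6024, 0.2476, 0.225]
tcp_rot: [-0.002, 0.998, -0.063, 0.002]
ft_force: [0.3, 1.1, -4.4]
finger_gap: 0.468
finger_force: 70.9
shift [0.0672 0.3198 0.004 ] turn [-0.004 -0.004  0.003] rows>= 8
```

```bash
python3 -m inch '0.0084 0.04 0 0 0 0;0.0168 0.08 0 0 0 0;0.0252 0.12 0 0 0 0;0.0336 0.16 0 0 0 0;0.042 0.2 0 0 0 0'
python3 -m inch '0.0084 0.04 0 0 0 0;0.0168 0.08 0 0 0 0;0.0252 0.12 0 0 0 0;0.0252 0.12 0 0 0 0;0.0252 0.12 0 0 0 0'
python3 - <<'E'
from h import *
for o in holes("pics/w6.png"):
  d=o[2]
  C=cam("wrist");p=onz(C,o[0],.095);e=p[:2]-BC;print(o[0],o[1],np.round([e@EX[:2],e@EY[:2]],4))
go(slot(.041,.045,.079),BY+np.pi/2)
E
```

```text
t: 25.2
eef_pos: [0.6171, 0.0416, 0.2205]
tcp_rot: [0.0, 0.998, -0.063, -0.001]
ft_force: [0.5, 0.4, -3.1]
finger_gap: 0.463
finger_force: 71.2
t: 25.62
eef_pos: [0.6272, -0.0814, 0.2202]
tcp_rot: [0.0, 0.998, -0.065, -0.001]
ft_force: [0.1, 0.2, -2.7]
finger_gap: 0.461
finger_force: 71.3
(316.9, 274.8) 632.0 [-0.0552  0.0424]
(403.0, 192.5) 142.0 [ 0.0408 -0.0441]
shift [ 0.0018 -0.0021  0.1414] turn [0.    0.003 0.001] rows>= 4
```

View pics/w6.png

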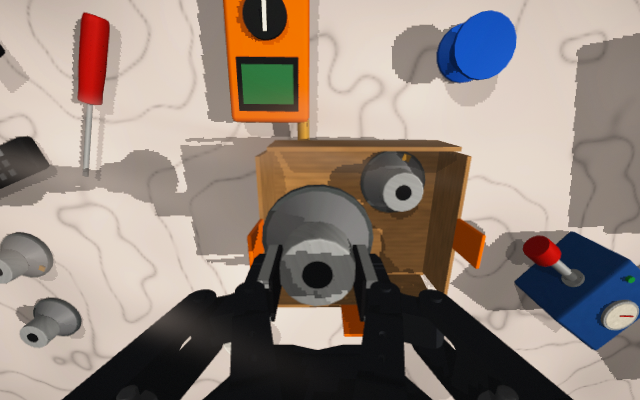

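First speaker stands flat at bed (0.041,-0.044) (hole at (403,192)); the second hangs level in the fingers, (317,275). Lower it.

```bash
python3 -m inch '0.001 -0.002 0.03 0 0 0;0.001 -0.002 0.06 0 0 0;0.001 -0.002 0.09 0 0 0;0.001 -0.002 0.11 0 0 0;0.001 -0.002 0.12 0 0 0'
python3 -m inch '0 0 0.008 0 0 0;0 0 0.014 0 0 0;0 0 0.018 0 0 0;0 0 0.018 0 0 0;0 0 0.018 0 0 0'
python3 -m inch '0 0 0.002 0 0 0;0 0 0.003 0 0 0;0 0 0.004 0 0 0;0 0 0.004 0 0 0'
```

```text
t: 26.08
eef_pos: [0.6272, -0.0757, 0.0981]
tcp_rot: [0.0, 0.998, -0.062, -0.003]
ft_force: [0.2, 0.2, -2.5]
finger_gap: 0.467
finger_force: 71.3
t: 26.5
eef_pos: [0.6302, -0.0769, 0.0848]
tcp_rot: [-0.0, 0.998, -0.063, 0.001]
ft_force: [-0.2, -0.0, -2.1]
finger_gap: 0.461
finger_force: 71.3
t: 26.83
eef_pos: [0.6296, -0.0771, 0.0801]
tcp_rot: [-0.0, 0.998, -0.063, 0.0]
ft_force: [-0.1, 0.2, -2.1]
finger_gap: 0.461
finger_force: 71.3
```

```bash
python3 -m inch '0 0 0.0015 0 0 0;0 0 0.0015 0 0 0;0 0 0.0015 0 0 0'
python3 -m inch '0 0 0 0 0 0;0 0 0 0 0 0;0 0 0 0 0 0;0 0 0 0 0 0' 0.62
python3 -m inch '0 0 -0.01 0 0 0;0 0 -0.04 0 0 0;0 0 -0.08 0 0 0;0 0 -0.12 0 0 0;0 0 -0.15 0 0 0'
python3 -c "
from h import *
go([.5599,.3652,.21],BY+np.pi/2)"
```

```text
t: 27.08
eef_pos: [0.6296, -0.0771, 0.0785]
tcp_rot: [-0.0, 0.998, -0.063, 0.0]
ft_force: [0.3, 0.3, -1.3]
finger_gap: 0.462
finger_force: 71.4
t: 27.42
eef_pos: [0.6298, -0.0771, 0.0787]
tcp_rot: [-0.0, 0.998, -0.063, 0.0]
ft_force: [-0.2, 0.5, 0.5]
finger_gap: 0.617
finger_force: 0.0
t: 27.83
eef_pos: [0.6303, -0.0773, 0.2331]
tcp_rot: [0.0, 0.998, -0.063, 0.002]
ft_force: [1.1, 0.8, 0.3]
finger_gap: 0.618
finger_force: 0.0
shift [-0.1253 -0.4302  0.0227] turn [-0.    -0.004  0.004] rows>= 11
```

```bash
python3 -m inch '-0.012 -0.041 0 0 0 0;-0.024 -0.082 0 0 0 0;-0.036 -0.123 0 0 0 0;-0.048 -0.164 0 0 0 0;-0.058 -0.2 0 0 0 0' 1
python3 -m inch '-0.0673 -0.2302 0.02 0 0 0;-0.0673 -0.2302 0.02 0 0 0;-0.0673 -0.2302 0.02 0 0 0;-0.0673 -0.2302 0.02 0 0 0;-0.0673 -0.2302 0.02 0 0 0'
python3 -m inch '-0.01 -0.03 0 0 0 0;-0.01 -0.03 0 0 0 0;0 0 0 0 0 0'
python3 - <<'E'
from h import *
for o in holes(): 
  if o[2][0]<.63:print(o)
go([.5599,.3652,.025],BY+np.pi/2)
E
```

```text
t: 28.25
eef_pos: [0.5965, 0.1302, 0.2299]
tcp_rot: [-0.0, 0.998, -0.063, 0.001]
ft_force: [0.7, -0.2, -0.5]
finger_gap: 1.0
finger_force: 0.0
t: 28.67
eef_pos: [0.5637, 0.3356, 0.2123]
tcp_rot: [-0.0, 0.998, -0.063, 0.0]
ft_force: [1.6, 0.5, 0.4]
finger_gap: 1.001
finger_force: 0.0
t: 28.92
eef_pos: [0.5633, 0.3391, 0.2109]
tcp_rot: [-0.0, 0.998, -0.06, 0.0]
ft_force: [2.1, -0.3, 0.5]
finger_gap: 1.0
finger_force: 0.0
((305.5, 274.5), 82.0, array([0.446 , 0.3676, 0.046 ]))
((295.0, 189.0), 116.0, array([0.5601, 0.3644, 0.046 ]))
shift [-0.0081 -0.0333  0.1864] turn [0.001 0.001 0.006] rows>= 5
```

```bash
python3 -m inch '-0.006 -0.025 0.03 0 0 0;-0.006 -0.025 0.07 0 0 0;-0.006 -0.025 0.1 0 0 0;-0.006 -0.025 0.1 0 0 0;-0.006 -0.025 0.1 0 0 0'
python3 -c "
from h import *
go([.5600,.3648,.027],BY+np.pi/2)"
```

```text
t: 29.38
eef_pos: [0.5612, 0.3583, 0.1108]
tcp_rot: [0.001, 0.998, -0.063, -0.001]
ft_force: [0.4, -0.8, 1.5]
finger_gap: 0.998
finger_force: 0.0
shift [-0.0019 -0.0065  0.0838] turn [0.003 0.001 0.003] rows>= 3
```

```bash
python3 -m inch '-0.0015 -0.006 0.03 0 0 0;-0.0015 -0.006 0.06 0 0 0;-0.0015 -0.006 0.08 0 0 0;-0.0015 -0.006 0.084 0 0 0;-0.0015 -0.006 0.084 0 0 0'
python3 -m inch '0 0 0 0 0 0;0 0 0 0 0 0;0 0 0 0 0 0;0 0 0 0 0 0;0 0 0 0 0 0' 0.3 70
python3 -m inch '0 0 0 0 0 0;0 0 0 0 0 0'
python3 -m inch '0 0 -0.02 0 0 0;0 0 -0.05 0 0 0;0 0 -0.09 0 0 0;0 0 -0.13 0 0 0;0 0 -0.165 0 0 0'
python3 -m inch '0 0 -0.03 0 0 0;0 0 -0.03 0 0 0;0 0 -0.03 0 0 0'
python3 -c "
from h import *
go(slot(-.041,-.045,.22),BY+np.pi/2)"
```

```text
t: 29.8
eef_pos: [0.5616, 0.3656, 0.0285]
tcp_rot: [-0.0, 0.998, -0.063, 0.0]
ft_force: [0.0, -0.5, -0.0]
finger_gap: 1.0
finger_force: 0.0
t: 30.22
eef_pos: [0.5616, 0.366, 0.0296]
tcp_rot: [-0.001, 0.998, -0.063, 0.001]
ft_force: [-1.7, -1.3, 8.7]
finger_gap: 0.461
finger_force: 69.7
t: 30.38
eef_pos: [0.5616, 0.3661, 0.0296]
tcp_rot: [-0.001, 0.998, -0.063, 0.001]
ft_force: [-1.7, -0.9, 8.9]
finger_gap: 0.462
finger_force: 69.7
t: 30.8
eef_pos: [0.5608, 0.3652, 0.1952]
tcp_rot: [-0.0, 0.998, -0.063, 0.0]
ft_force: [0.1, 1.4, -1.1]
finger_gap: 0.461
finger_force: 70.9
t: 31.05
eef_pos: [0.5613, 0.366, 0.225]
tcp_rot: [-0.002, 0.998, -0.063, 0.001]
ft_force: [-0.4, -0.5, -3.8]
finger_gap: 0.465
finger_force: 71.0
shift [0.0407 0.5218 0.0029] turn [-0.004 -0.003  0.003] rows>= 13
```

```bash
python3 -m inch '0.003 0.04 0 0 0 0;0.006 0.08 0 0 0 0;0.009 0.12 0 0 0 0;0.012 0.16 0 0 0 0;0.015 0.2 0 0 0 0'
python3 -m inch '0.003 0.04 0 0 0 0;0.006 0.08 0 0 0 0;0.009 0.12 0 0 0 0;0.012 0.16 0 0 0 0;0.015 0.2 0 0 0 0'
python3 -m inch '0.005 0.04 0 0 0 0;0.0107 0.08 0 0 0 0;0.0107 0.1218 0 0 0 0;0.0107 0.1218 0 0 0 0;0.0107 0.1218 0 0 0 0'
python3 - <<'E'
from h import *
for o in holes("pics/w7.png"):
  C=cam("wrist");p=onz(C,o[0],.095);e=p[:2]-BC;print(o[0],o[1],np.round([e@EX[:2],e@EY[:2]],4))
go(slot(-.041,-.045,.0785),BY+np.pi/2)
E
```

```text
t: 31.47
eef_pos: [0.549, 0.1629, 0.2204]
tcp_rot: [0.001, 0.998, -0.063, -0.001]
ft_force: [-0.5, -1.0, -1.5]
finger_gap: 0.462
finger_force: 71.3
t: 31.88
eef_pos: [0.5387, -0.0372, 0.2208]
tcp_rot: [0.0, 0.998, -0.063, -0.001]
ft_force: [0.8, -0.6, -2.6]
finger_gap: 0.466
finger_force: 71.3
t: 32.3
eef_pos: [0.534, -0.1596, 0.2204]
tcp_rot: [-0.0, 0.998, -0.065, -0.002]
ft_force: [-0.4, 1.1, -3.5]
finger_gap: 0.463
finger_force: 71.5
(317.0, 276.0) 607.0 [-0.1389 -0.0474]
(186.4, 176.7) 545.5 [-0.0249  0.0819]
(312.8, 105.1) 149.0 [ 0.0419 -0.0436]
(213.0, 106.0) 190.5 [0.0414 0.0475]
shift [ 0.0018 -0.0018  0.1421] turn [-0.     0.003  0.   ] rows>= 4
```

```bash
python3 -m inch '0 -0.0015 0.03 0 0 0;0 -0.0015 0.06 0 0 0;0 -0.0015 0.09 0 0 0;0 -0.0015 0.11 0 0 0;0 -0.0015 0.12 0 0 0'
python3 -m inch '0 0 0.008 0 0 0;0 0 0.014 0 0 0;0 0 0.018 0 0 0;0 0 0.018 0 0 0;0 0 0.018 0 0 0'
python3 -m inch '0 0 0.002 0 0 0;0 0 0.0035 0 0 0;0 0 0.005 0 0 0;0 0 0.005 0 0 0;0 0 0.005 0 0 0'
python3 -c "
from h import *
go(slot(-.041,-.045,.0785),BY+np.pi/2)"
```

```text
t: 32.77
eef_pos: [0.5338, -0.1544, 0.0987]
tcp_rot: [-0.0, 0.998, -0.062, -0.003]
ft_force: [-0.8, -0.6, -1.7]
finger_gap: 0.462
finger_force: 71.5
t: 33.18
eef_pos: [0.5365, -0.1559, 0.0849]
tcp_rot: [-0.0, 0.998, -0.063, 0.001]
ft_force: [0.4, 0.3, -2.0]
finger_gap: 0.459
finger_force: 71.5
t: 33.6
eef_pos: [0.5358, -0.156, 0.0792]
tcp_rot: [-0.0, 0.998, -0.063, -0.0]
ft_force: [-0.6, -0.3, -2.1]
finger_gap: 0.462
finger_force: 71.5
shift [0.0004 0.0007 0.0007] turn [-0.     0.     0.003] rows>= 1
```

```bash
python3 -m inch '0 0 0.001 0 0 0;0 0 0.001 0 0 0'
python3 -m inch '0 0 0 0 0 0;0 0 0 0 0 0;0 0 0 0 0 0;0 0 0 0 0 0' 0.62
python3 -m inch '0 0 -0.01 0 0 0;0 0 -0.04 0 0 0;0 0 -0.08 0 0 0;0 0 -0.12 0 0 0;0 0 -0.15 0 0 0'
python3 -c "
from h import *
go([.4458,.368,.21],BY+np.pi/2)"
```

```text
t: 33.77
eef_pos: [0.536, -0.1561, 0.0786]
tcp_rot: [0.0, 0.998, -0.063, 0.0]
ft_force: [-1.3, 0.3, 1.8]
finger_gap: 0.466
finger_force: 72.0
t: 34.1
eef_pos: [0.536, -0.156, 0.0782]
tcp_rot: [0.0, 0.998, -0.063, 0.0]
ft_force: [0.8, -0.4, 0.0]
finger_gap: 0.62
finger_force: 0.0
t: 34.52
eef_pos: [0.5365, -0.1563, 0.2326]
tcp_rot: [0.0, 0.998, -0.063, 0.002]
ft_force: [0.7, -0.1, 0.2]
finger_gap: 0.621
finger_force: 0.0
shift [-0.1556 -0.5088  0.0219] turn [ 0.    -0.003  0.004] rows>= 13
```

```bash
python3 -m inch '-0.0122 -0.04 0 0 0 0;-0.0245 -0.08 0 0 0 0;-0.0367 -0.12 0 0 0 0;-0.0489 -0.16 0 0 0 0;-0.06 -0.196 0 0 0 0' 1
python3 -m inch '-0.0122 -0.04 0 0 0 0;-0.0245 -0.08 0 0 0 0;-0.0367 -0.12 0 0 0 0;-0.0489 -0.16 0 0 0 0;-0.06 -0.196 0.01 0 0 0'
python3 -m inch '-0.0122 -0.04 0 0 0 0;-0.0245 -0.08 0 0 0 0;-0.0356 -0.1168 0.01 0 0 0;-0.0356 -0.1168 0.01 0 0 0;-0.0356 -0.1168 0.01 0 0 0'
python3 - <<'E'
from h import *
for o in holes(): 
  if o[2][0]<.63:print(o)
go([.4458,.368,.027],BY+np.pi/2)
E
```

```text
t: 34.93
eef_pos: [0.5003, 0.0478, 0.2294]
tcp_rot: [-0.0, 0.998, -0.063, 0.001]
ft_force: [1.2, 0.5, -0.9]
finger_gap: 0.997
finger_force: 0.0
t: 35.35
eef_pos: [0.4662, 0.2509, 0.221]
tcp_rot: [-0.002, 0.998, -0.062, 0.002]
ft_force: [1.1, -0.8, -0.4]
finger_gap: 1.001
finger_force: 0.0
t: 35.77
eef_pos: [0.4445, 0.3699, 0.2078]
tcp_rot: [0.001, 0.998, -0.061, -0.0]
ft_force: [0.5, -0.6, 0.5]
finger_gap: 1.002
finger_force: 0.0
((318.2, 183.1), 121.0, array([0.4457, 0.3676, 0.046 ]))
shift [0.0011 0.0005 0.1812] turn [0.001 0.    0.005] rows>= 5
```

```bash
python3 -m inch '0 0.0005 0.04 0 0 0;0 0.0005 0.08 0 0 0;0 0.0005 0.12 0 0 0;0 0.0005 0.155 0 0 0;0 0.0005 0.174 0 0 0'
python3 -m inch '0 0 0.006 0 0 0;0 0 0.006 0 0 0;0 0 0.006 0 0 0'
python3 -m inch '0 0 0 0 0 0;0 0 0 0 0 0;0 0 0 0 0 0;0 0 0 0 0 0;0 0 0 0 0 0' 0.3 70
python3 -m inch '0 0 0 0 0 0;0 0 0 0 0 0'
python3 -m inch '0 0 -0.02 0 0 0;0 0 -0.05 0 0 0;0 0 -0.09 0 0 0;0 0 -0.13 0 0 0;0 0 -0.165 0 0 0'
python3 -m inch '0 0 -0.03 0 0 0;0 0 -0.03 0 0 0;0 0 -0.03 0 0 0'
python3 -c "
from h import *
go(slot(-.041,.045,.22),BY+np.pi/2)"
```

```text
t: 36.23
eef_pos: [0.4445, 0.3648, 0.0313]
tcp_rot: [0.001, 0.998, -0.064, -0.001]
ft_force: [-0.7, -1.2, -0.1]
finger_gap: 0.998
finger_force: 0.0
t: 36.48
eef_pos: [0.4462, 0.368, 0.0297]
tcp_rot: [-0.001, 0.998, -0.063, 0.001]
ft_force: [-0.1, -0.1, 0.9]
finger_gap: 1.002
finger_force: 0.0
t: 36.9
eef_pos: [0.4457, 0.3684, 0.0299]
tcp_rot: [-0.001, 0.998, -0.063, 0.001]
ft_force: [-2.4, -1.9, 10.7]
finger_gap: 0.46
finger_force: 69.4
t: 37.07
eef_pos: [0.4457, 0.3684, 0.0299]
tcp_rot: [-0.001, 0.998, -0.063, 0.001]
ft_force: [-2.4, -1.9, 10.4]
finger_gap: 0.461
finger_force: 69.4
t: 37.48
eef_pos: [0.4451, 0.3677, 0.1958]
tcp_rot: [-0.0, 0.998, -0.063, 0.0]
ft_force: [0.3, 0.7, -2.5]
finger_gap: 0.46
finger_force: 71.1
t: 37.73
eef_pos: [0.4455, 0.3685, 0.2253]
tcp_rot: [-0.002, 0.998, -0.063, 0.001]
ft_force: [-0.5, 0.1, -3.5]
finger_gap: 0.463
finger_force: 71.3
shift [0.1561 0.4198 0.0039] turn [-0.004 -0.001  0.003] rows>= 11
```

```bash
python3 -m inch '0.0142 0.0382 0 0 0 0;0.0284 0.0763 0 0 0 0;0.0426 0.1145 0 0 0 0;0.0568 0.1526 0 0 0 0;0.071 0.1908 0 0 0 0'
python3 -m inch '0.0142 0.0382 0 0 0 0;0.0284 0.0763 0 0 0 0;0.0426 0.1145 0 0 0 0;0.0568 0.1526 0 0 0 0;0.071 0.1908 0 0 0 0'
python3 -m inch '0.0141 0.0382 0 0 0 0;0.0141 0.0382 0 0 0 0;0.0141 0.0382 0 0 0 0;0.0141 0.0382 0 0 0 0'
python3 - <<'E'
from h import *
for o in holes("pics/w8.png"):
  C=cam("wrist");p=onz(C,o[0],.095);e=p[:2]-BC;print(o[0],o[1],np.round([e@EX[:2],e@EY[:2]],4))
go(slot(-.041,.045,.0785),BY+np.pi/2)
E
```

```text
t: 38.15
eef_pos: [0.4907, 0.1674, 0.2215]
tcp_rot: [0.001, 0.998, -0.063, -0.001]
ft_force: [1.4, -0.8, -2.1]
finger_gap: 0.466
finger_force: 71.5
t: 38.57
eef_pos: [0.5372, -0.0306, 0.2216]
tcp_rot: [0.0, 0.998, -0.063, -0.001]
ft_force: [1.2, 0.9, -2.5]
finger_gap: 0.457
finger_force: 71.5
t: 38.9
eef_pos: [0.5465, -0.0686, 0.2216]
tcp_rot: [0.0, 0.998, -0.064, -0.001]
ft_force: [0.0, 0.8, -2.2]
finger_gap: 0.461
finger_force: 71.7
(317.0, 273.0) 617.0 [-0.1353  0.0437]
(404.2, 193.5) 137.5 [-0.042  -0.0444]
(414.0, 107.0) 183.5 [ 0.0412 -0.045 ]
(314.7, 105.5) 145.0 [0.0421 0.0462]
shift [ 0.0012 -0.0005  0.1435] turn [0.    0.002 0.003] rows>= 4
```

View pics/w8.png

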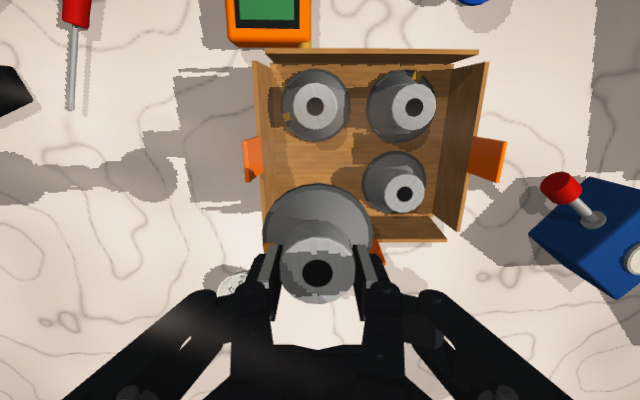

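Three speakers lie flat, holes at (315,105), (414,107), (404,193); walls stand; knob still out. Lower the fourth.

```bash
python3 -m inch '0 -0.0005 0.03 0 0 0;0 -0.0005 0.06 0 0 0;0 -0.0005 0.09 0 0 0;0 -0.0005 0.11 0 0 0;0 -0.0005 0.12 0 0 0'
python3 -m inch '0 0 0.008 0 0 0;0 0 0.014 0 0 0;0 0 0.018 0 0 0;0 0 0.018 0 0 0;0 0 0.018 0 0 0'
python3 -m inch '0 0 0.002 0 0 0;0 0 0.0035 0 0 0;0 0 0.005 0 0 0;0 0 0.005 0 0 0;0 0 0.005 0 0 0'
python3 -c "
from h import *
go(slot(-.041,.045,.0785),BY+np.pi/2)"
```

```text
t: 39.37
eef_pos: [0.5455, -0.0664, 0.1001]
tcp_rot: [0.0, 0.998, -0.062, -0.002]
ft_force: [-0.6, -0.1, -2.6]
finger_gap: 0.459
finger_force: 71.8
t: 39.78
eef_pos: [0.5481, -0.0676, 0.0859]
tcp_rot: [-0.0, 0.998, -0.063, 0.001]
ft_force: [-0.8, 0.4, -3.0]
finger_gap: 0.463
finger_force: 71.8
t: 40.2
eef_pos: [0.5476, -0.0678, 0.0802]
tcp_rot: [0.0, 0.998, -0.063, 0.0]
ft_force: [-0.5, 0.2, -2.6]
finger_gap: 0.461
finger_force: 71.8
shift [ 0.0001 -0.0003  0.0017] turn [-0.    -0.     0.003] rows>= 1
```

```bash
python3 -m inch '0 0 0.0016 0 0 0;0 0 0.0016 0 0 0'
python3 -m inch '0 0 0 0 0 0;0 0 0 0 0 0;0 0 0 0 0 0;0 0 0 0 0 0' 0.62
python3 -m inch '0 0 -0.01 0 0 0;0 0 -0.04 0 0 0;0 0 -0.08 0 0 0;0 0 -0.12 0 0 0;0 0 -0.15 0 0 0'
python3 -m inch '0 0 0 0 0 0.6;0 0 0 0 0 0.6;0 0 0 0 0 0.6;0 0 0 0 0 0.6;0 0 0 0 0 0.6' 1
python3 -m inch '0 0 0 0 0 0.6;0 0 0 0 0 0.6;0 0 0 0 0 0.6;0 0 0 0 0 0.6;0 0 0 0 0 0.6'
python3 -c "
from h import *
print(sensors.state()['q'])
go([.505,-.3465,.2],np.radians(136))"
```

```text
t: 40.37
eef_pos: [0.5478, -0.0678, 0.079]
tcp_rot: [0.0, 0.998, -0.063, 0.0]
ft_force: [-0.5, -0.7, 1.8]
finger_gap: 0.459
finger_force: 72.3
t: 40.7
eef_pos: [0.5477, -0.0677, 0.0786]
tcp_rot: [-0.0, 0.998, -0.063, 0.0]
ft_force: [0.7, -0.5, -0.8]
finger_gap: 0.618
finger_force: 0.0
t: 41.12
eef_pos: [0.5482, -0.068, 0.233]
tcp_rot: [-0.0, 0.998, -0.063, 0.002]
ft_force: [1.8, 0.2, 0.6]
finger_gap: 0.623
finger_force: 0.0
t: 41.53
eef_pos: [0.5475, -0.0678, 0.2296]
tcp_rot: [-0.0, 0.934, -0.358, 0.0]
ft_force: [-0.4, 0.7, 1.4]
finger_gap: 1.006
finger_force: 0.0
t: 41.95
eef_pos: [0.5475, -0.0678, 0.2295]
tcp_rot: [-0.0, 0.786, -0.618, 0.0]
ft_force: [0.1, 0.0, -0.6]
finger_gap: 0.998
finger_force: 0.0
[ 2.31942128e-01  1.57286827e-01 -2.65530818e-01  1.22005447e-04
 -1.14737415e+00  6.48664423e-03]
shift [0.2608 0.1071 0.0294] turn [-1.000e-03  0.000e+00  1.006e+00] rows>= 9
```

```bash
python3 -m inch '0.037 0.0153 0 0 0 0.12;0.0745 0.0306 0 0 0 0.24;0.1115 0.046 0 0 0 0.36;0.149 0.0612 0 0 0 0.48;0.1865 0.0765 0 0 0 0.6'
python3 -c "
from h import *
go([.505,-.3465,.2],np.radians(136))"
```

```text
t: 42.37
eef_pos: [0.5181, -0.2689, 0.2297]
tcp_rot: [0.0, -0.569, 0.822, -0.0]
ft_force: [1.7, 0.6, -0.2]
finger_gap: 0.996
finger_force: 0.0
shift [ 0.0773 -0.0151  0.0298] turn [-0.001  0.     0.408] rows>= 4
```

```bash
python3 -m inch '0.0773 -0.0151 0.03 0 0 0.408;0.0773 -0.0151 0.03 0 0 0.408;0.0773 -0.0151 0.03 0 0 0.408;0.0773 -0.0151 0.03 0 0 0.408;0.0773 -0.0151 0.03 0 0 0.408'
python3 - <<'E'
from h import *
s=sensors.state();im=grab_frame("wrist");C=cam("wrist",s);cv2.imwrite("pics/w9.png",im[:,:,::-1])
for b in blobs(mask(im,"red"),150):print(b,onz(C,b[0],.065))
im=grab_frame("top");cv2.imwrite("pics/top2.png",cv2.resize(im[100:320,250:520],None,fx=2.5,fy=2.5)[:,:,::-1])
go([.505,-.3465,.038],np.radians(136))
E
```

```text
t: 42.78
eef_pos: [0.5052, -0.346, 0.1987]
tcp_rot: [-0.0, -0.391, 0.92, 0.0]
ft_force: [-0.6, 0.3, 0.7]
finger_gap: 1.003
finger_force: 0.0
([315.8, 190.2], 708, [302, 176, 29, 28]) [ 0.50588175 -0.34835635  0.065     ]
shift [ 0.0017 -0.0003  0.1612] turn [-0.001  0.     0.007] rows>= 4
```

View pics/w9.png

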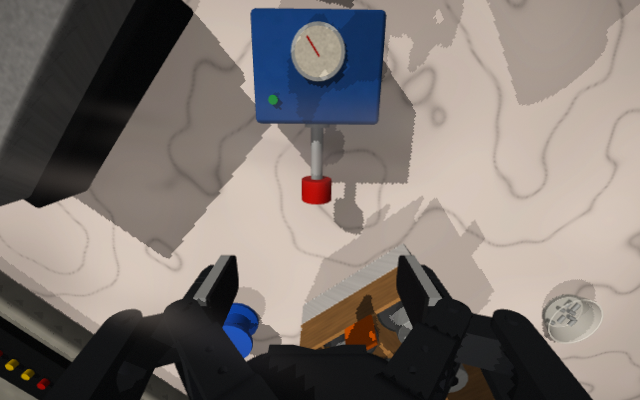

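Knob (316,190) out, pointing between the fingers. Check the tray from above before pushing.

View pics/top2.png

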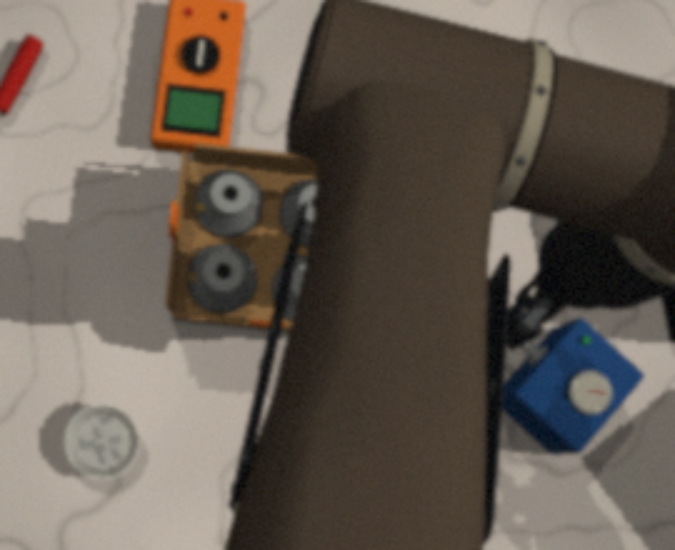

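```bash
python3 -m inch '0.001 0 0.04 0 0 0;0.001 0 0.08 0 0 0;0.001 0 0.12 0 0 0;0.001 0 0.15 0 0 0;0.001 0 0.16 0 0 0'
python3 -m inch '0 0 0 0 0 0;0 0 0 0 0 0;0 0 0 0 0 0;0 0 0 0 0 0;0 0 0 0 0 0' 0.2 60
python3 -m inch '0 0 0 0 0 0;0 0 0 0 0 0'
```

```text
t: 43.3
eef_pos: [0.5028, -0.3439, 0.0345]
tcp_rot: [-0.002, -0.394, 0.919, 0.002]
ft_force: [-0.9, -0.2, 0.1]
finger_gap: 1.001
finger_force: 0.0
t: 43.72
eef_pos: [0.5066, -0.3461, 0.041]
tcp_rot: [0.001, -0.393, 0.919, -0.001]
ft_force: [-1.6, 3.4, 8.6]
finger_gap: 0.357
finger_force: 58.5
t: 43.88
eef_pos: [0.5067, -0.3461, 0.0411]
tcp_rot: [0.001, -0.393, 0.919, -0.001]
ft_force: [-0.2, 3.1, 7.4]
finger_gap: 0.358
finger_force: 58.7
```

Left speakers, including the fourth (220,270), sit flat. Push the knob home.

```bash
python3 -m inch '0.007 0 0 0 0 0;0.014 0 0 0 0 0;0.021 0 0 0 0 0;0.028 0 0 0 0 0;0.032 0 0 0 0 0'
python3 -m inch '0 0 0 0 0 0;0 0 0 0 0 0;0 0 0 0 0 0'
python3 -m inch '0 0 0 0 0 0;0 0 0 0 0 0;0 0 0 0 0 0;0 0 -0.02 0 0 0;0 0 -0.04 0 0 0' 1
python3 -m inch '0 0 -0.04 0 0 0;0 0 -0.08 0 0 0;0 0 -0.12 0 0 0;0 0 -0.12 0 0 0;0 0 -0.12 0 0 0'
python3 - <<'E'
from h import *
s=sensors.state();im=grab_frame("wrist");C=cam("wrist",s)
for b in blobs(mask(im,"red"),150):print(b,onz(C,b[0],.065))
im=grab_frame("scene");cv2.imwrite("pics/s2.png",cv2.resize(im[70:310,200:500],None,fx=2.5,fy=2.5)[:,:,::-1])
E
```

```text
t: 44.3
eef_pos: [0.4854, -0.368, 0.041]
tcp_rot: [0.003, -0.393, 0.92, -0.001]
ft_force: [14.0, 30.9, 11.1]
finger_gap: 0.355
finger_force: 59.4
t: 44.55
eef_pos: [0.4855, -0.3677, 0.0411]
tcp_rot: [0.002, -0.393, 0.919, -0.001]
ft_force: [3.7, 12.1, 9.0]
finger_gap: 0.355
finger_force: 59.1
t: 44.97
eef_pos: [0.4819, -0.3687, 0.0781]
tcp_rot: [-0.001, -0.393, 0.92, 0.001]
ft_force: [0.3, -0.0, 1.2]
finger_gap: 0.997
finger_force: 0.0
t: 45.38
eef_pos: [0.4842, -0.3697, 0.2021]
tcp_rot: [0.002, -0.393, 0.92, -0.002]
ft_force: [-0.7, 0.3, -1.3]
finger_gap: 1.003
finger_force: 0.0
([318.4, 190.4], 683, [305, 177, 28, 27]) [ 0.4846597  -0.36974283  0.065     ]
```

View pics/s2.png

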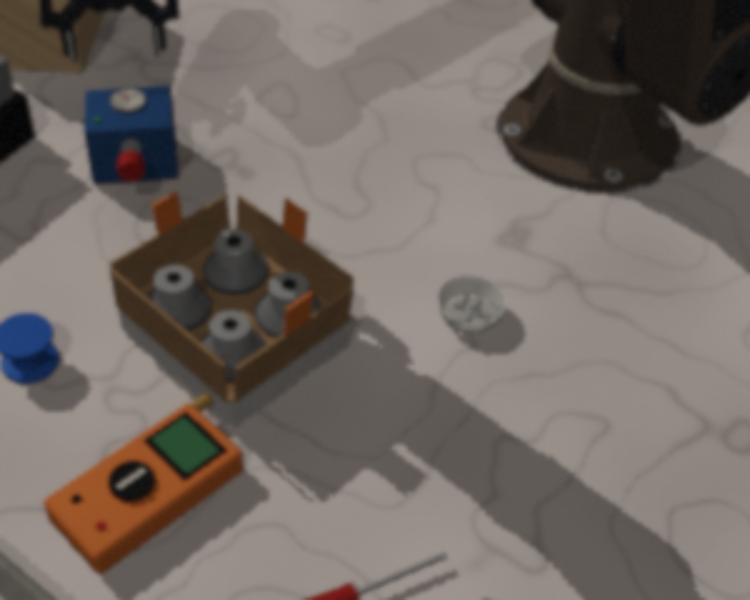

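The picture shows four speakers upright-flat in the tray (e.g. (232,240), (230,325)), all walls standing, and the knob back at its original place.

```bash
python3 -c "
from station import ticket
print(ticket.finish_job())"
```

```text
the job is handed in; nothing more can be done
None
```

The job is handed in at about 46 s of the 210 s: the last pictures show all four speakers flat in the tray with magnets up, the walls standing and the knob back home, but no verdict was returned.

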